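Drive the seized hinge pin out of a mannequin elbow frame

TASK

The hinge pin is seized in this mannequin elbow, which is only nipped in soft jaws. Take the drift punch (the one with the long straight nose) from the notched rest, put its nose into the bore on the side away from the pin's head, and press the pin out head first so that it drops into the tray; feel for the load and keep the nose in line with the bore as the elbow swings under the push, so that it does not jam, and never press on pin or elbow with more than 20 newtons. Then lay the punch back in a free notch of the rest and let go, leaving the other tools, the bottle and the mug where they are.

Things in the scene. Friction and masses are not known exactly. Their poses are not given: they have to be found in the camera images.
- vise: Low blue drill-press vise, fixed, base 250 x 94 mm, jaws 92 mm high. Origin: underside, centre. Its x axis is level and points the way the pin comes out; z up. Its soft rubber jaws hold a grey cast elbow joint by its level 25 mm steel tube; the joint overhangs the jaws on the vise's -y side, its 22 mm forearm tube going on to y = -269 mm.
- bore (a point): Middle of the elbow's 9 mm bore as it lies before any push (a fixed point of the vise frame: it does not follow the elbow, which is not measured); 78 mm above the bench; x axis along the bore, towards the pin's head. The elbow is a fork with a tongue between its two lugs, 26 mm high and 30 mm wide: flat faces at x = -15 mm (punch side) and +15 mm (head side).
- swing_line (a point): Upright line (z), 60 mm from the bore along the vise's +y, about which the elbow swings level in its soft jaws when pushed along the bore: about 0.7 degree per newton (4.8 N m per rad), springing back as the load comes off. At 10 N the bore has shifted 7 mm the way of the push and its axis has turned 7 degrees (counter-clockwise from above); a punch kept on its first line jams.
- pin_mid (a point): Steel hinge pin: shank 8 mm thick, 26 mm long, flat round head 15 mm across, 4 mm thick. Point: middle of the shank; x axis to the head. At first the head stands 0 to 3 mm off the elbow, the plain end is sunk 4 to 7 mm in the bore. Seized in the head-side lug: takes some 8 to 16 N until the plain end is 3 mm past mid-bore, then eases in steps to nothing and drops out at the head-side face.
- punch_mid (a point): Drift punch, dark steel, 150 mm long, 0.11 kg, lying level in the rest, 30 mm above the bench. Point: on its axis at the middle of its round body, 12 mm thick, from 48 mm behind to 47 mm ahead; x axis to the nose. Then a 10 mm taper and a straight 7.5 mm nose, 45 mm long. The other two tools have the same body, but one a short point, one a flat blade.
- punch_tip (a point): Centre of the flat tip of the drift punch's nose, 102 mm along x from punch_mid.
- tray: Shallow stainless tray fixed under the elbow, 160 mm (its x, along the pin) by 88 mm, 28 mm high, walls and floor 3 mm. Origin: underside, centre.
- rest: Notched beech tool rest, fixed, 78 mm (x) by 190 mm (y). Origin: underside, centre. Tools lie along its x, noses to +x, across two rails 14 mm thick at x = -32 and +32 mm (50 mm free between them for fingers, floor 5 mm high there). V notches at y = -58, 0 and +58 mm; tool axes 30 mm above the bench, ridges 37 mm high. The tools change notches from run to run.
- centre_punch_mid (a point): Centre punch: same 12 mm body, short pointed end (73 mm from this point), in another notch. Bystander. Point and axes as for punch_mid.
- chisel_mid (a point): Small cold chisel: same 12 mm body, flat blade 14 mm wide, in another notch. Bystander. Point and axes as for punch_mid.
- bottle: Clear bottle, 60 mm wide, 160 mm high, origin under its centre. Bystander.
- mug: Steel mug, 72 mm wide, 85 mm high, origin under its centre. Bystander.
There are look-alikes about, which are no part of the job. What is shaped like the rest but turquoise is not meant. Leave any green look-alike of the part that bears punch_mid alone.

How it is judged:
By the outcome, as a careful person would: the job done as asked, in the order asked, and still so for the second after the job is handed in, with the robot touching nothing.
It also fails if it takes over 54 s, if anything falls off the work surface, if the arm or the gripper's body presses on something with over 40 N, if the wrist force passes 120 N, or if a joint passes its speed limit or range.

ROBOT

A 7-joint arm with a two-finger parallel gripper is mounted at the origin on the work surface. World frame = base frame: x ahead of the robot, y to its left, z up, the work surface at z = 0. Lengths are in m, angles in degrees, forces in N, time in s.
With the tool pointing down it reaches from about 0.35 to 0.9 m from the base axis. Payload 7.2 kg.
Tool frame: the origin (TCP) lies on the centre line of the jaws, within the pads' length; the fingertips stand 11 mm ahead of it and the grasp point (between the pads) lies 8 mm behind it; y points along the fingers, z is the direction in which the jaws open and shut, and the axes are right-handed (so a half turn about y gives the same grasp; the last joint's range is limited). The gripper opens to 85 mm and grips with 20 to 120 N. Pads are 22 mm wide; open, the fingers measure 114 mm over their backs; the gripper's body (76 mm by 85 mm) begins 54 mm behind the grasp point. The pads swing forward as they close: fully open they stand 13 mm farther back than shut.
Start: joints at [67.368, 23.554, -0.728, 91.456, 0.321, 64.991, -4.71], TCP at [0.201, -0.592, 0.242] pointing down, gripper open.
Joint ranges: [-169.25, 169.25], [-16.82, 113.86], [-84.01, 82.57], [7.8, 145.47], [-59.2, 239.2], [7.22, 106.19], [-163.78, 163.78]. Speed limits (degrees/s): [136.94, 136.94, 172.46, 172.46, 180, 180, 180].

INTERFACE

Orientations are given as a 3x3 rotation matrix whose columns are the frame's x, y, z axes.
In Python, from workcell import get_obs, read_camera, sign_off gives the robot as it stands.
- The arm moves only by the tool jog_arm, never from a script. Its argument "moves" is a list of rows, each an object with "dp": the shift along the tool's x, y, z in mm, a list of three; "turn": the turn about the tool's y in degrees; "fingers": the opening, from -1 (shut) to 1 (fully open). In form: [{"dp": [tx, ty, tz], "turn": turn, "fingers": fingers}, ...]. A call has 1 to 5 rows; each row shifts and turns the commanded pose from where the row before left it, along the tool's axes as they then stand; what a row does not reach is not made up. A row lasts 1/12 s, in which the tool goes at most 41.7 mm and 7.16 degrees, less where a joint would pass 70% of its speed; a pose out of reach is approached as far as the arm can. A call is refused whole if a number of a shift passes 41.7 or a number of a turn 7.16, either way. A call with a gripper value outside its range is refused whole. The fingers move at their own pace and stop on an object; "squeeze" is the grip in N (left out, the last holds). Time passes only in rows, so rows that do not move let the fingers close. It gives the time, the measured TCP pose, the force and the opening at its end, in the units of the state.
- get_obs(): the state, without advancing time (a new reading comes with each control period).
- read_camera(name): name is "side" or "top"; returns a dict with "image" (400x640x3 uint8, red, green, blue), "vfov" (degrees; the focal length in pixels is half the picture's height over the tangent of half this angle, whatever the lens; pixels are square), "cx", "cy" (the principal point, pixels), "world_from_camera" (4x4, takes a point from camera to world coordinates). Camera axes: x right, y up, looking along -z (the intrinsics and any distortion apply to the point x, -y, -z); pixel columns grow to the right and rows downward; lengths in m; the calibration is good to about 2 mm. A picture is of the moment at which its call begins. There is no depth.
- sign_off(): hands the job in, once; it reports no verdict.
The state is a dict: "clock": time; "q": joint angles; "qvel": joint speeds; "joint_torque": joint torques, N m; "tool_pos": TCP position; "tcp_rot": TCP orientation; "wrist_force": force on the tool from outside, world axes, zero at the start; "moment": the same for the moment, N m; "grip_width": opening from 0.0 (shut) to 1.0 (fully open).
Only numpy, scipy, OpenCV 4.12 (cv2) and the standard library are available. Lean on these libraries where they do the work, as an engineer would, in place of code of your own. Each camera call takes 0.05 s, during which the arm holds its last target.

## Working session

There is one attempt and no reset: what is moved stays moved. The work goes in short steps, Python scripts to look and compute and a tool call to move; the robot and the scene stay as the last step left them, time stands still between calls to the robot, and variables do not carry over. Pictures are saved under pics/ and viewed, and the job is handed in when it is done.

Besides the shell and the picture viewer there is one more tool, called as name(argument=value, ...) on one line, values as JSON. jog_arm: Moves the arm, as the interface text tells. Its arguments: {"type":"object","properties":{"moves":{"type":"array"},"squeeze":{"type":"number"}},"required":["moves"]}

```bash
mkdir -p pics; ls
python3 - <<'E'
from workcell import get_obs, read_camera
import cv2, numpy as np, pickle
o=get_obs(); print(o)
d={}
for n in ("side","top"):
    c=read_camera(n); d[n]=c
    cv2.imwrite(f"pics/{n}0.png",c["image"][:,:,::-1])
    print(n,{k:v for k,v in c.items() if k!="image"})
pickle.dump(d,open("c0.pkl","wb"))
E
```

```text
pics
{'clock': 0.0, 'q': array([67.36946076, 23.60164339, -0.7262725 , 91.50400458,  0.32049226,
       64.98950361, -4.710403  ]), 'qvel': array([ 0.00300661, -0.08138803,  0.00430287, -0.04267344, -0.00225506,
       -0.03047125,  0.03692085]), 'joint_torque': array([-1.61878697e-04, -6.00630283e+01,  6.82146996e-01, -2.99423057e+01,
        1.38425472e-02,  1.05801551e-02, -2.19518961e-05]), 'tool_pos': array([ 0.20041226, -0.59149695,  0.24143587]), 'tcp_rot': array([[-9.47089105e-01, -6.37373010e-04,  3.20970123e-01],
       [-3.20970732e-01,  1.49503259e-03, -9.47087934e-01],
       [ 1.23787492e-04, -9.99998679e-01, -1.62050716e-03]]), 'wrist_force': array([-0.3212932 , -0.68867544, -0.14161411]), 'moment': array([-0.03849189,  0.01644791, -0.01924635]), 'grip_width': 1.004204545326272}
side {'vfov': 49.96609265426703, 'cx': 319.17986158709215, 'cy': 198.31044688434437, 'world_from_camera': array([[-0.97978235,  0.1136726 , -0.16463621,  0.30686185],
       [-0.1997923 , -0.51286786,  0.83489496,  1.04884219],
       [ 0.01046806,  0.8509084 ,  0.52520979,  0.73625284],
       [ 0.        ,  0.        ,  0.        ,  1.        ]])}
top {'vfov': 42.59397712900974, 'cx': 316.452183234803, 'cy': 201.79766663987826, 'world_from_camera': array([[ 0.02232771,  0.99148254, -0.1283115 ,  0.38787923],
       [-0.99974598,  0.02174833, -0.00591495,  0.01604207],
       [-0.00307401,  0.12841097,  0.99171628,  1.27113089],
       [ 0.        ,  0.        ,  0.        ,  1.        ]])}
```

View pics/side0.png

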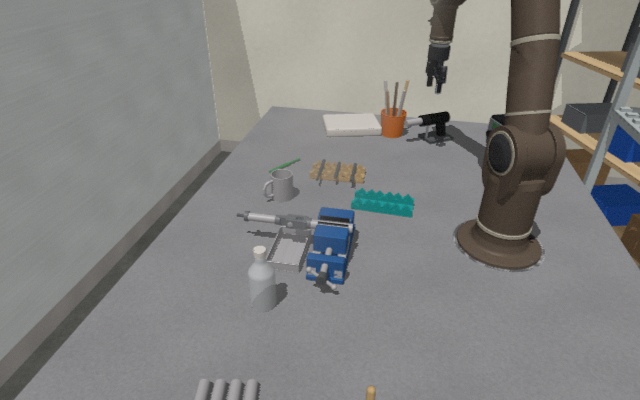

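View pics/top0.png

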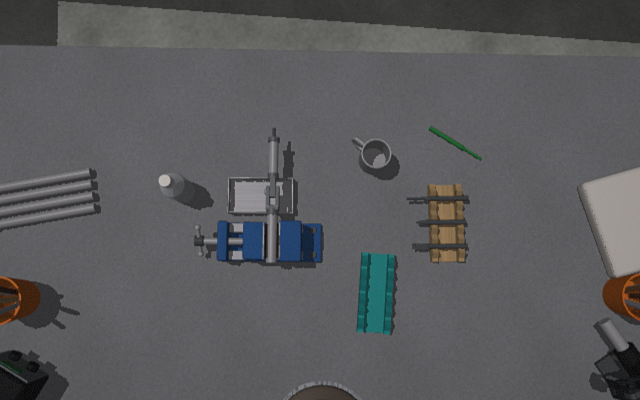

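Run:
```python
import cv2,pickle,numpy as np
d=pickle.load(open("c0.pkl","rb"))
t=d["top"]["image"][:,:,::-1]; s=d["side"]["image"][:,:,::-1]
def crop(i,x,y,w,h,k,n): cv2.imwrite("pics/"+n,cv2.resize(i[y:y+h,x:x+w],None,fx=k,fy=k,interpolation=cv2.INTER_CUBIC))
crop(t,395,170,90,100,6,"t_rest.png"); crop(t,190,120,140,150,4,"t_vise.png")
crop(s,295,150,90,45,8,"s_rest.png"); crop(s,230,195,140,100,5,"s_vise.png")
```

```text
(no output)
```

View pics/t_rest.png

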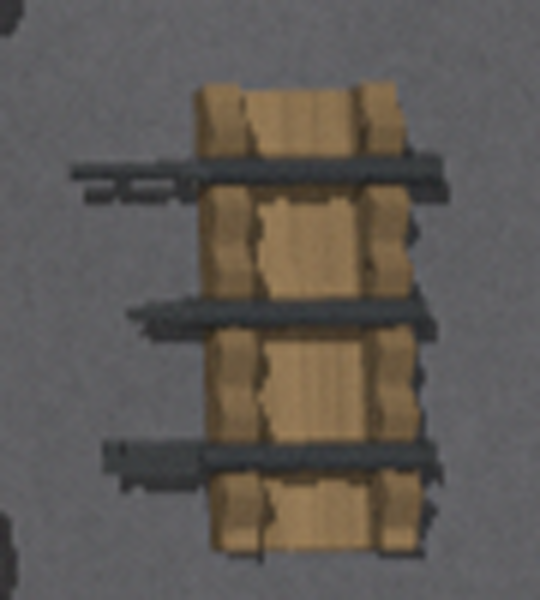

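View pics/t_vise.png

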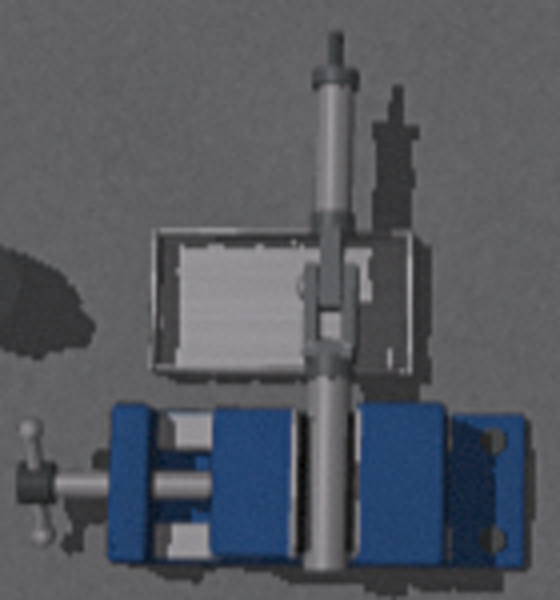

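View pics/s_rest.png

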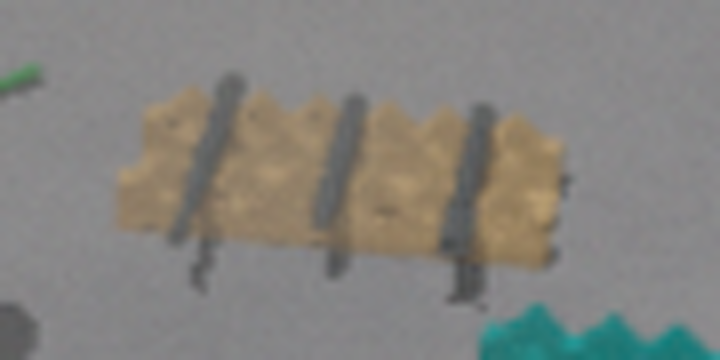

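View pics/s_vise.png

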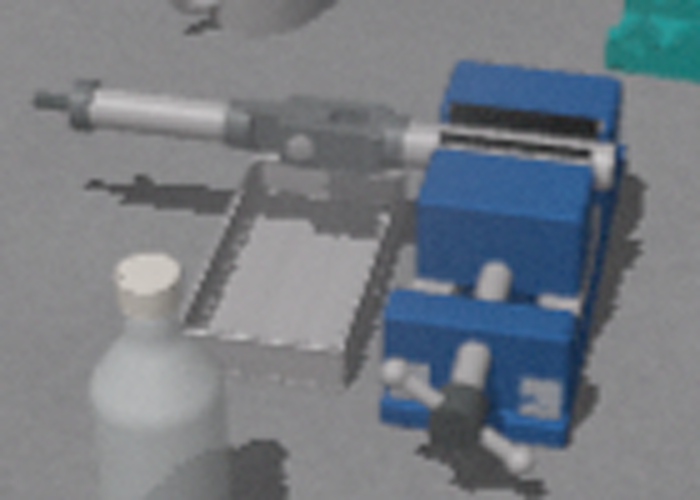

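```bash
cat > h.py <<'E'
import numpy as np, cv2, pickle
def cam(c):
    f=200/np.tan(np.radians(c["vfov"]/2)); return f,c["cx"],c["cy"],np.array(c["world_from_camera"])
def ray(c,u,v):
    f,cx,cy,T=cam(c); d=T[:3,:3]@np.array([(u-cx)/f,-(v-cy)/f,-1.]); return T[:3,3],d/np.linalg.norm(d)
def onz(c,u,v,z):
    o,d=ray(c,u,v); return o+d*(z-o[2])/d[2]
def ony(c,u,v,y):
    o,d=ray(c,u,v); return o+d*(y-o[1])/d[1]
def proj(c,p):
    f,cx,cy,T=cam(c); q=T[:3,:3].T@(np.array(p)-T[:3,3]); return cx+f*q[0]/-q[2], cy-f*q[1]/-q[2]
def tri(c1,p1,c2,p2):
    o1,d1=ray(c1,*p1); o2,d2=ray(c2,*p2)
    A=np.stack([d1,-d2],1); t=np.linalg.lstsq(A,o2-o1,rcond=None)[0]
    a=o1+d1*t[0]; b=o2+d2*t[1]; return (a+b)/2, np.linalg.norm(a-b)
E
python3 - <<'E'
from h import *
d=pickle.load(open("c0.pkl","rb")); t=d["top"]; s=d["side"]
# profile: print gray of rest columns in top
g=cv2.cvtColor(t["image"],cv2.COLOR_RGB2GRAY); hsv=cv2.cvtColor(t["image"],cv2.COLOR_RGB2HSV)
print(g[192:206,404:472:4])
print("hue sat col 448"); print(hsv[190:206,440])
np.set_printoptions(linewidth=200)
print("head area top"); print(g[180:204,258:284])
gs=cv2.cvtColor(s["image"],cv2.COLOR_RGB2GRAY)
print("head side"); print(gs[215:236,278:304])
E
```

```text
[[ 94  94  93  97  97  97  65  92  70 120 116 116 113  73  89  98  97]
 [ 95  94  97  94  99  98  67  91  69 124 119 113 117  76  90  97  93]
 [ 93  95  99  96  96 102  68  88  66 127 119 116 117  76  91  97  95]
 [ 93  96  99  95  97  96  67  78  56 107 101 103 105  66  73  75  87]
 [ 93  99  98  97 101  87  58  63  53  76  73  71  71  58  59  63  70]
 [ 96  77  73  68  74  65  60  60  59  59  59  61  59  60  60  60  65]
 [ 96  57  55  61  60  57  68  57  58  55  58  56  59  59  60  62  66]
 [ 97  48  47  46  49  48  55  48  52  53  53  51  48  41  51  52  58]
 [ 95  87  86  58  88  54  42  47  45  44  48  47  47  42  46  38  46]
 [ 92  98  68  57  70  54  46  97  63  62  61  56  58  82  95  49  49]
 [ 93  96  52  49  49  52  48 105  78  64  60  61  68  81 104  50  48]
 [ 91  92  50  52  50  86  64 104  89  76  66  65 108  72 101  53  52]
 [ 91  93  86  88  86  99  70  99  92 113 104 105 117  70  94  87  86]
 [ 95  93  96  97  98  96  70  95  84 123 117 117 120  68  93  97  95]]
hue sat col 448
[[ 17 106 147]
 [ 17 107 146]
 [ 17 109 143]
 [ 18 105 146]
 [ 17 106 149]
 [ 17 114 128]
[... 4292 characters left out ...]
 130 129 130 130 126 116 108 112 109 105 106 101  99 103]
 [128 103  94  95 112 129 129 128 129 127 130 130 129 129 130 131 132 124 108 109 105 108 104 105 106 111]
 [116  96  93  97 110 125 127 127 126 128 128 128 128 129 129 128 127 121 104 108 106 109 105 106 108 108]
 [109  95  94  97 101 112 131 128 123 125 125 125 127 128 127 127 120 109 106 106 104 105 108 105 107 104]
 [120  93  96  94  97 115 140 122 105 107 114 117 123 127 130 129 130 124 106 107 103 104 105 106 106 105]
 [ 94  93  95  98  98 100 101 101 103 102 104 101 100 115 136 130 133 125 108 109 105 104 106 102 103 104]
 [ 94  95  95  99  99 100  97  98  99 105 100 101 100 101 101 101 105 104 100 101  98  97 102 101 103 103]]
```

Run:
```python
from h import *
np.set_printoptions(precision=4,suppress=True)
d=pickle.load(open("c0.pkl","rb")); t=d["top"]; s=d["side"]
gs=cv2.cvtColor(s["image"],cv2.COLOR_RGB2GRAY).astype(float); g=cv2.cvtColor(t["image"],cv2.COLOR_RGB2GRAY).astype(float)
w=np.clip(gs[221:228,285:295]-100,0,25); vv,uu=np.mgrid[221:228,285:295]
hs=((w*uu).sum()/w.sum(),(w*vv).sum()/w.sum(), w.sum()/25)
# top head: weight=dark vs 143 bg over cols 264..265
w=np.clip(144-g[186:197,264:266],0,30); vv,uu=np.mgrid[186:197,264:266]
ht=((w*uu).sum()/w.sum(),(w*vv).sum()/w.sum())
print("head side",hs,"top",ht, "tri",tri(t,ht,s,hs[:2]))
for z in (.074,.078,.082): print(z,onz(t,*ht,z))
print("side on y of that"); 
Y=onz(t,*ht,.078)[1]
for y in (Y+.002,Y+.004): print(ony(s,hs[0],hs[1],y))
# tools in top: mask dark & low sat (tool), shadow is dark too. columns centre by lower/upper edges of dark-lowsat
hsv=cv2.cvtColor(t["image"],cv2.COLOR_RGB2HSV)
for name,r0,r1,c0,c1 in (("A",190,206,400,475),("B",214,232,410,475),("C",238,256,405,475)):
    m=np.zeros_like(hsv[:,:,0]); m[r0:r1,c0:c1]=((hsv[r0:r1,c0:c1,1]<50)&(hsv[r0:r1,c0:c1,2]<70)).astype(np.uint8)
    print(name)
    for c in range(c0,c1,5): 
        r=np.nonzero(m[:,c])[0]; print(c,r.tolist(),end=' ')
    print()
hs2=cv2.cvtColor(s["image"],cv2.COLOR_RGB2HSV)
for r in range(157,190): 
    row=hs2[r,305:370]; c=np.nonzero((row[:,1]<45)&(row[:,2]<112))[0]+305; print(r,c.tolist())
```

```text
head side (np.float64(288.98686371100166), np.float64(224.09031198686372), np.float64(24.36)) top (np.float64(264.6050955414013), np.float64(191.32165605095543)) tri (array([0.5653, 0.1459, 0.0767]), np.float64(0.0013757769029788538))
0.074 [0.565  0.1461 0.074 ]
0.078 [0.5644 0.1456 0.078 ]
0.082 [0.5638 0.1452 0.082 ]
side on y of that
[0.5655 0.1476 0.078 ]
[0.5649 0.1496 0.0795]
A
400 [] 405 [] 410 [198, 199, 202, 203] 415 [198, 199, 200, 201, 202, 203] 420 [198, 199, 202, 203] 425 [197, 198, 199, 200, 201, 202, 203] 430 [197, 198, 199, 200] 435 [196, 197, 198, 199] 440 [197, 198, 199, 200] 445 [197, 198, 199, 200] 450 [197, 198, 199, 200] 455 [196, 197, 198, 199, 200] 460 [196, 197, 198, 199] 465 [196, 197, 198, 199, 200, 201, 202, 203] 470 [] 
B
410 [] 415 [] 420 [221, 222, 223, 224, 225, 226] 425 [220, 221, 222, 223, 224, 225, 226] 430 [220, 221, 222, 223, 224] 435 [220, 221, 222] 440 [220, 221, 222, 223, 224] 445 [221, 222, 223] 450 [220, 221, 222, 223] 455 [220, 221, 222, 223, 224] 460 [220, 221, 222, 223] 465 [220, 221, 222, 223, 224, 225, 226] 470 [] 
C
405 [] 410 [] 415 [
[... 875 characters left out ...]
21, 336, 337, 338, 352, 353, 354]
172 [319, 320, 335, 336, 337, 352, 353, 354, 365]
173 [319, 320, 335, 336, 337, 352, 353, 354, 365]
174 [318, 319, 320, 335, 336, 337, 352, 353]
175 [318, 319, 335, 336, 337, 351, 352, 353]
176 [318, 319, 334, 335, 336, 351, 352, 353]
177 [317, 318, 334, 335, 336, 351, 352, 353]
178 [317, 318, 335, 350, 351, 352, 353]
179 [316, 317, 350, 351, 352, 353]
180 [317, 320, 321, 350, 351, 352, 353]
181 [320, 336, 337, 338, 350, 351, 352, 353, 364]
182 [320, 321, 336, 337, 338, 351, 352, 364]
183 [319, 320, 336, 337, 352, 353, 354, 355]
184 [319, 336, 352, 353, 354, 355]
185 [319, 320, 352, 353, 354, 355]
186 [352, 353, 354]
187 [351, 352, 353, 354]
188 [355]
189 []
```

Run:
```python
from h import *
np.set_printoptions(precision=4,suppress=True)
d=pickle.load(open("c0.pkl","rb")); t=d["top"]; s=d["side"]
g=cv2.cvtColor(t["image"],cv2.COLOR_RGB2GRAY).astype(float)
P=[]
for c in list(range(408,424))+list(range(440,454)):
    bg=np.median(g[188:194,c]); fg=60
    cov=np.clip((bg-g[190:199,c])/(bg-fg),0,1)  # up to row 198 inside
    up=198.5-cov.sum()
    hw=(7.5 if c<424 else 12)/2/ (1000*1.235/cam(t)[0])
    P.append((c,up+hw))
P=np.array(P); 
for sl in (slice(0,16),slice(16,None)): print(P[sl].mean(0),P[sl].std(0)/4)
k=np.polyfit(P[:,0],P[:,1],1); print(k)
f=lambda c:(c,np.polyval(k,c))
a=onz(t,*f(407),.03); b=onz(t,*f(468),.03); print(a,b, np.degrees(np.arctan2(a[0]-b[0],a[1]-b[1])))
print(g[198:200,402:412],g[198:200,460:476])
# ends
row=g[198:200].mean(0); 
tip=(np.clip((95-row[400:412])/(95-54),0,1)); tipc=411.5-tip.sum()
butt=459.5+np.clip((97-row[460:478])/(97-58),0,1).sum()
print(tipc,butt); A=onz(t,*f(tipc),.03);B=onz(t,*f(butt),.03); print(A,B,np.linalg.norm(A-B)); print("mid",B+(A-B)/np.linalg.norm(A-B)*.048)
# side: tip px and butt px
print("tri tip",tri(t,f(tipc),s,(316.7,179)),"butt",tri(t,f(butt),s,(323.7,160.3)))
m=B+(A-B)/np.linalg.norm(A-B)*.048; print("mid proj",proj(s,m),proj(t,m))
# lateral check in side: line fit
rows=np.arange(161,180); cs=[]
```

```text
[415.5    198.2165] [1.1524 0.0645]
[446.5    197.9827] [1.0078 0.0165]
[ -0.0084 201.7147]
[ 0.5619 -0.1973  0.03  ] [ 0.5664 -0.346   0.03  ] -1.7406674873196337
[[ 97.  96.  96.  95.  82.  58.  57.  59.  57.  59.]
 [100.  97.  97.  94.  78.  47.  48.  51.  52.  55.]] [[60. 59. 61. 57. 62. 60. 61. 58. 66. 99. 99. 98. 95. 92. 97. 97.]
 [51. 48. 49. 49. 52. 50. 44. 50. 58. 94. 98. 94. 95. 97. 97. 95.]]
406.1829268292683 468.6666666666667
[ 0.5618 -0.1953  0.03  ] [ 0.5665 -0.3476  0.03  ] 0.1523837317628616
mid [ 0.565  -0.2996  0.03  ]
tri tip (array([ 0.5618, -0.1955,  0.029 ]), np.float64(0.0003824016906507498)) butt (array([ 0.5674, -0.3495,  0.0236]), np.float64(5.156990659324456e-05))
mid proj (np.float64(321.71107185399234), np.float64(164.85749478782236)) (np.float64(448.98134086476875), np.float64(197.9478496164674))
```

```bash
cat >> h.py <<'E'
def plan(pos,yaw,N,fingers,o=None,dec=1):
    """rows from measured pose to TCP pos (m), tool z azimuth yaw (deg)"""
    from workcell import get_obs
    o=o or get_obs(); p=np.array(o["tool_pos"]); R=np.array(o["tcp_rot"])
    y0=np.degrees(np.arctan2(R[1,2],R[0,2])); dy=(yaw-y0+180)%360-180
    rows=[]
    tgt=np.array(pos)
    for i in range(N):
        a=np.radians(y0); z=np.array([np.cos(a),np.sin(a),0]); y=np.array([0,0,-1.]); x=np.cross(y,z)
        step=(tgt-p)/(N-i); tr=np.round(-((yaw-y0+180)%360-180)/(N-i),dec)
        d=np.round(1000*np.array([step@x,step@y,step@z]),dec)
        p=p+(x*d[0]+y*d[1]+z*d[2])/1000; y0-=tr
        rows.append('{"dp":%s,"turn":%s,"fingers":%s}'%(d.tolist(),float(tr),fingers))
    for i in range(0,N,5): print("["+",".join(rows[i:i+5])+"]")
def st():
    from workcell import get_obs
    o=get_obs(); R=o["tcp_rot"]; np.set_printoptions(precision=4,suppress=True)
    print("t",round(o["clock"],2),"p",o["tool_pos"],"yaw",round(np.degrees(np.arctan2(R[1,2],R[0,2])),2),"tilt",R[:2,1],"R20,22",R[2,0],R[2,2],"F",o["wrist_force"].round(2),"M",o["moment"].round(3),"w",round(o["grip_width"],3))
    return o
E
python3 -c "
from h import *
plan([.5648,-.294,.11],1.8,13,-0.06)"
```

```text
[{"dp":[-33.9, 10.1, -12.7],"turn":-5.6,"fingers":-0.06},{"dp":[-35.0, 10.1, -9.3],"turn":-5.6,"fingers":-0.06},{"dp":[-35.7, 10.1, -5.9],"turn":-5.6,"fingers":-0.06},{"dp":[-36.1, 10.1, -2.3],"turn":-5.6,"fingers":-0.06},{"dp":[-36.2, 10.1, 1.2],"turn":-5.6,"fingers":-0.06}]
[{"dp":[-35.9, 10.1, 4.7],"turn":-5.6,"fingers":-0.06},{"dp":[-35.2, 10.1, 8.2],"turn":-5.6,"fingers":-0.06},{"dp":[-34.3, 10.1, 11.6],"turn":-5.6,"fingers":-0.06},{"dp":[-33.0, 10.1, 14.9],"turn":-5.7,"fingers":-0.06},{"dp":[-31.3, 10.2, 18.1],"turn":-5.6,"fingers":-0.06}]
[{"dp":[-29.4, 10.1, 21.0],"turn":-5.7,"fingers":-0.06},{"dp":[-27.2, 10.2, 23.9],"turn":-5.6,"fingers":-0.06},{"dp":[-24.7, 10.1, 26.4],"turn":-5.7,"fingers":-0.06}]
```

Which tool could be taken for the punch, by top-view pixel:
- (438,198): long straight thin nose.
- (440,222): short point, so the centre punch.
- (438,246): wide blade, so the chisel.
- (455,143): the green look-alike.
- (377,293): the turquoise rest, not meant.

I choose (438,198). The crop t_rest.png shows its thin straight nose from column 406 to 424, and the measured length is 152 mm against the stated 150. In the side view it is the leftmost tool, with its tip at about (317,179).

jog_arm(moves=[{"dp":[-33.9,10.1,-12.7],"turn":-5.6,"fingers":-0.06},{"dp":[-35,10.1,-9.3],"turn":-5.6,"fingers":-0.06},{"dp":[-35.7,10.1,-5.9],"turn":-5.6,"fingers":-0.06},{"dp":[-36.1,10.1,-2.3],"turn":-5.6,"fingers":-0.06},{"dp":[-36.2,10.1,1.2],"turn":-5.6,"fingers":-0.06}], squeeze=60)

```text
clock: 0.52
tool_pos: [0.3417, -0.4761, 0.1911]
tcp_rot: [[-0.682, -0.0, 0.731], [-0.731, 0.0, -0.682], [-0.0, -1.0, -0.0]]
wrist_force: [-0.0, -0.2, 0.2]
grip_width: 0.472
```

jog_arm(moves=[{"dp":[-35.9,10.1,4.7],"turn":-5.6,"fingers":-0.06},{"dp":[-35.2,10.1,8.2],"turn":-5.6,"fingers":-0.06},{"dp":[-34.3,10.1,11.6],"turn":-5.6,"fingers":-0.06},{"dp":[-33,10.1,14.9],"turn":-5.7,"fingers":-0.06},{"dp":[-31.3,10.2,18.1],"turn":-5.6,"fingers":-0.06}])

```text
clock: 0.93
tool_pos: [0.4819, -0.3617, 0.1405]
tcp_rot: [[-0.257, -0.0, 0.966], [-0.966, 0.0, -0.257], [-0.0, -1.0, -0.0]]
wrist_force: [0.9, 0.0, 0.1]
grip_width: 0.47
```

jog_arm(moves=[{"dp":[-29.4,10.1,21],"turn":-5.7,"fingers":-0.06},{"dp":[-27.2,10.2,23.9],"turn":-5.6,"fingers":-0.06},{"dp":[-24.7,10.1,26.4],"turn":-5.7,"fingers":-0.06},{"dp":[0,0,0],"turn":0,"fingers":-0.06},{"dp":[0,0,0],"turn":0,"fingers":-0.06}])

```text
clock: 1.35
tool_pos: [0.5661, -0.2913, 0.1094]
tcp_rot: [[0.036, -0.001, 0.999], [-0.999, 0.003, 0.036], [-0.003, -1.0, -0.001]]
wrist_force: [-1.2, 0.0, 0.4]
grip_width: 0.467
```

```bash
python3 -c "
from h import *
st(); plan([.5648,-.294,.0225],1.8,4,-0.06)
from workcell import read_camera
d={n:read_camera(n) for n in ('top','side')}
pickle.dump(d,open('c1.pkl','wb'))
for n,(x,y) in (('top',(380,130)),('side',(270,90))):
    cv2.imwrite(f'pics/{n}1.png',cv2.resize(d[n]['image'][y:y+150,x:x+150,::-1],None,fx=4,fy=4,interpolation=cv2.INTER_CUBIC))
"
```

```text
t 1.35 p [ 0.5661 -0.2913  0.1094] yaw 2.08 tilt [-0.0012  0.0025] R20,22 -0.002544397888415741 -0.0011261481432093357 F [-1.19  0.04  0.38] M [-0.011  0.029  0.032] w 0.467
[{"dp":[0.7, 21.7, -0.4],"turn":0.1,"fingers":-0.06},{"dp":[0.7, 21.7, -0.3],"turn":0.1,"fingers":-0.06},{"dp":[0.6, 21.7, -0.4],"turn":0.0,"fingers":-0.06},{"dp":[0.7, 21.8, -0.3],"turn":0.1,"fingers":-0.06}]
```

View pics/top1.png

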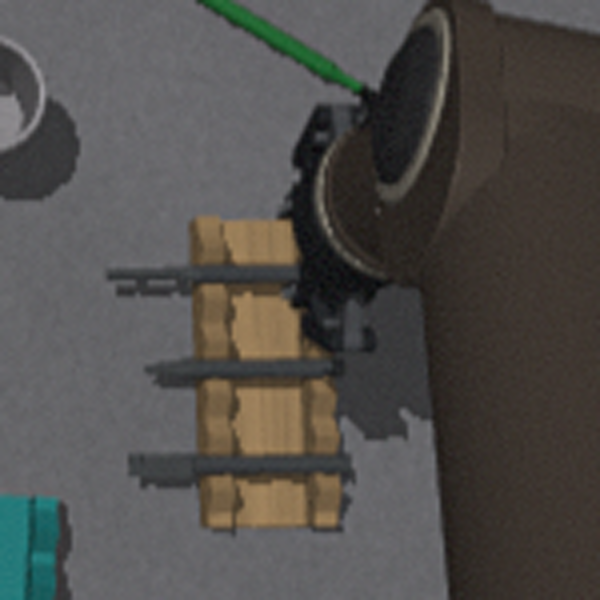

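View pics/side1.png

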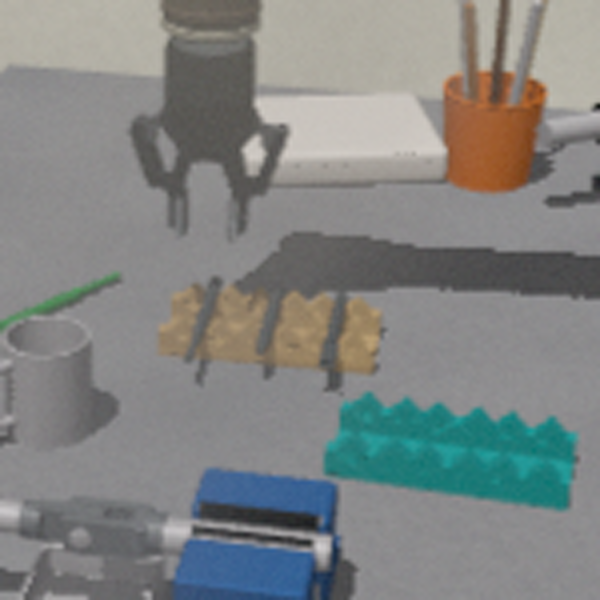

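```bash
python3 -c "
from h import *
d=pickle.load(open('c1.pkl','rb'))
print(proj(d['side'],[.5661,-.2913,.0984]),'seen fingertips mid (321.8,148.7)')
print('punch line at same X from side', proj(d['side'],[.5648,-.294,.03]))
"
```

```text
(np.float64(321.20935645118976), np.float64(148.39658140020006)) seen fingertips mid (321.8,148.7)
punch line at same X from side (np.float64(321.4660346716787), np.float64(165.56555069194908))
```

jog_arm(moves=[{"dp":[0.7,21.7,-0.4],"turn":0.1,"fingers":-0.06},{"dp":[0.7,21.7,-0.3],"turn":0.1,"fingers":-0.06},{"dp":[0.6,16,-0.4],"turn":0.0,"fingers":-0.06},{"dp":[0.7,10,-0.3],"turn":0.1,"fingers":-0.06},{"dp":[0,0,0],"turn":0,"fingers":-0.06}])

```text
clock: 1.87
tool_pos: [0.5613, -0.2984, 0.0395]
tcp_rot: [[0.024, -0.004, 1.0], [-1.0, 0.001, 0.024], [-0.001, -1.0, -0.004]]
wrist_force: [-0.6, -0.3, 0.0]
grip_width: 0.47
```

```bash
python3 -c "
from h import *
st(); plan([.5648,-.294,.0220],1.8,1,-0.06)"
```

```text
t 1.87 p [ 0.5613 -0.2984  0.0395] yaw 1.36 tilt [-0.0036  0.0005] R20,22 -0.0006194297206611331 -0.0035518118242962816 F [-0.64 -0.26  0.01] M [ 0.029  0.034 -0.003] w 0.47
[{"dp":[-4.3, 17.5, 3.7],"turn":-0.4,"fingers":-0.06}]
```

jog_arm(moves=[{"dp":[0,0,0],"turn":0,"fingers":-0.06},{"dp":[0,0,0],"turn":0,"fingers":-0.06}])

```text
clock: 2.03
tool_pos: [0.5641, -0.298, 0.0426]
tcp_rot: [[0.026, 0.001, 1.0], [-1.0, -0.001, 0.026], [0.001, -1.0, 0.001]]
wrist_force: [0.1, 0.1, -0.0]
grip_width: 0.47
```

```bash
python3 -c "
from h import *
st(); plan([.5648,-.294,.0220],1.8,2,-0.06)"
```

```text
t 2.03 p [ 0.5641 -0.298   0.0426] yaw 1.47 tilt [ 0.0015 -0.0009] R20,22 0.0009444087343479774 0.0014413128927000694 F [ 0.09  0.12 -0.05] M [ 0.004 -0.025 -0.015] w 0.47
[{"dp":[-2.0, 10.3, 0.4],"turn":-0.2,"fingers":-0.06},{"dp":[-1.9, 10.3, 0.4],"turn":-0.1,"fingers":-0.06}]
```

jog_arm(moves=[{"dp":[-1.5,8.0,0.5],"turn":-0.2,"fingers":-0.06},{"dp":[-1.5,7.0,0.5],"turn":-0.2,"fingers":-0.06},{"dp":[0,5,0],"turn":0,"fingers":-0.06},{"dp":[0,0,0],"turn":0,"fingers":-0.06},{"dp":[0,0,0],"turn":0,"fingers":-0.06}])

```text
clock: 2.45
tool_pos: [0.5643, -0.2938, 0.0209]
tcp_rot: [[0.034, -0.001, 0.999], [-0.999, 0.0, 0.034], [-0.0, -1.0, -0.001]]
wrist_force: [-0.3, 0.3, 0.6]
grip_width: 0.473
```

```bash
python3 -c "
from h import *
st(); plan([.5648,-.294,.0220],1.8,1,-0.06)"
```

```text
t 2.45 p [ 0.5643 -0.2938  0.0209] yaw 1.94 tilt [-0.0009  0.0004] R20,22 -0.00046939691025129504 -0.0008554252677715484 F [-0.31  0.35  0.62] M [ 0.042 -0.014 -0.086] w 0.473
[{"dp":[0.2, -1.1, 0.5],"turn":0.1,"fingers":-0.06}]
```

Positioned over the punch. Closing in stages while watching the lateral force.

jog_arm(moves=[{"dp":[0,-1,0.4],"turn":0,"fingers":-0.5},{"dp":[0,0,0],"turn":0,"fingers":-0.6},{"dp":[0,0,0],"turn":0,"fingers":-0.7},{"dp":[0,0,0],"turn":0,"fingers":-0.7}], squeeze=30)

```text
clock: 2.78
tool_pos: [0.5651, -0.2942, 0.0227]
tcp_rot: [[0.034, 0.0, 0.999], [-0.999, -0.0, 0.034], [0.0, -1.0, 0.0]]
wrist_force: [0.6, -0.1, 0.6]
grip_width: 0.155
```

jog_arm(moves=[{"dp":[0,0,0],"turn":0,"fingers":-1},{"dp":[0,0,0],"turn":0,"fingers":-1},{"dp":[0,0,0],"turn":0,"fingers":-1}], squeeze=30)

```text
clock: 3.03
tool_pos: [0.5651, -0.2942, 0.0227]
tcp_rot: [[0.033, 0.0, 0.999], [-0.999, -0.0, 0.033], [0.0, -1.0, 0.0]]
wrist_force: [-0.4, -0.3, 2.6]
grip_width: 0.126
```

```bash
python3 -c "
from h import *
st()"
```

```text
t 3.03 p [ 0.5651 -0.2942  0.0227] yaw 1.92 tilt [ 0.0004 -0.0002] R20,22 0.0002576941006743998 0.00034946421054959795 F [-0.42 -0.27  2.65] M [-0.001  0.121 -0.042] w 0.126
```

jog_arm(moves=[{"dp":[0,0,0],"turn":0,"fingers":-1},{"dp":[0,0,0],"turn":0,"fingers":-1},{"dp":[0,-6,0],"turn":0,"fingers":-1},{"dp":[0,-12,0],"turn":0,"fingers":-1},{"dp":[0,-20,0],"turn":0,"fingers":-1}], squeeze=110)

```text
clock: 3.45
tool_pos: [0.5636, -0.2935, 0.0594]
tcp_rot: [[0.034, -0.003, 0.999], [-0.999, 0.002, 0.034], [-0.002, -1.0, -0.003]]
wrist_force: [0.4, 0.3, -0.8]
grip_width: 0.107
```

jog_arm(moves=[{"dp":[0,-25,0],"turn":0,"fingers":-1},{"dp":[0,-15,0],"turn":0,"fingers":-1},{"dp":[0,-5,0],"turn":0,"fingers":-1},{"dp":[0,0,0],"turn":0,"fingers":-1},{"dp":[0,0,0],"turn":0,"fingers":-1}])

```text
clock: 3.87
tool_pos: [0.5646, -0.2941, 0.1052]
tcp_rot: [[0.034, -0.0, 0.999], [-0.999, -0.0, 0.034], [0.0, -1.0, -0.0]]
wrist_force: [0.3, 0.4, -1.0]
grip_width: 0.097
```

```bash
python3 -c "
from h import *
st()
from workcell import read_camera
d={n:read_camera(n) for n in ('top','side')}
pickle.dump(d,open('c2.pkl','wb'))
for n,(x,y) in (('top',(380,130)),('side',(270,90))):
    cv2.imwrite(f'pics/{n}2.png',cv2.resize(d[n]['image'][y:y+150,x:x+150,::-1],None,fx=4,fy=4,interpolation=cv2.INTER_CUBIC))
"
```

```text
t 3.87 p [ 0.5646 -0.2941  0.1052] yaw 1.92 tilt [-0.0003 -0.0001] R20,22 4.6446269044955547e-05 -0.000310333698767792 F [ 0.28  0.4  -0.97] M [-0.014 -0.008 -0.003] w 0.097
```

View pics/top2.png

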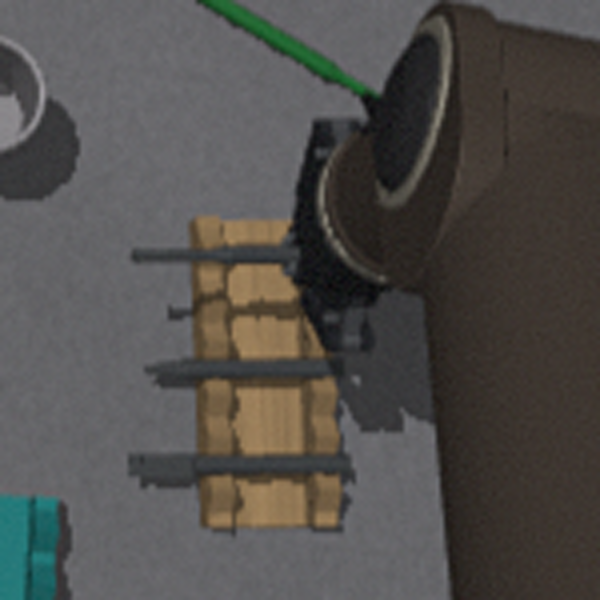

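View pics/side2.png

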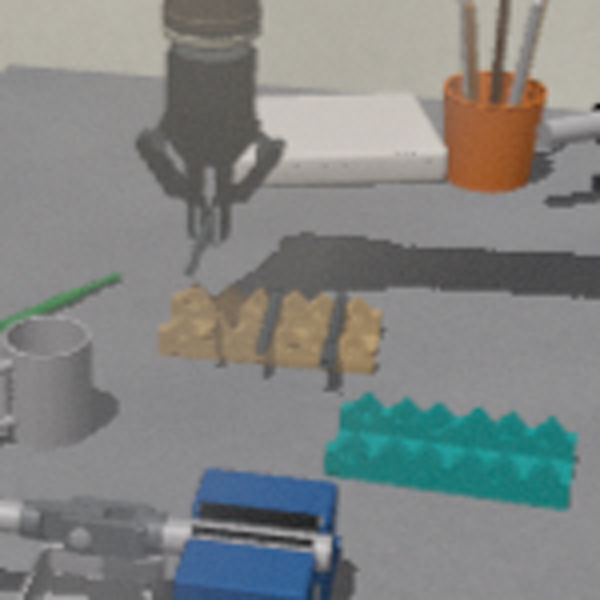

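Run:
```python
from h import *
np.set_printoptions(precision=4,suppress=True,linewidth=180)
d=pickle.load(open("c2.pkl","rb")); t=d["top"]; s=d["side"]
d0=pickle.load(open("c0.pkl","rb"))["top"]
g=(cv2.cvtColor(t["image"],cv2.COLOR_RGB2GRAY).astype(float)+cv2.cvtColor(d0["image"],cv2.COLOR_RGB2GRAY))/2
for r in (142,148,154,160,166,170,215,222,230,240,250): print(r,g[r,262:286].round(0))
```

```text
142 [102. 104. 105. 106. 106. 105.  76.  80. 118. 133. 156. 144. 122.  98. 100.  75.  45.  67. 104. 106. 106. 106. 104. 103.]
148 [104. 103. 104. 106. 102. 104. 106. 107. 124. 132. 156. 142. 116. 107.  94.  73.  80. 106. 103. 102. 103. 106. 106. 106.]
154 [104. 101. 101. 104. 103. 101. 104. 114. 125. 134. 155. 140. 115. 106.  94.  70.  90. 103. 104. 106. 103.  63.  53.  56.]
160 [102. 104. 103. 100. 100.  99. 102. 118. 125. 134. 156. 138. 115. 106.  90.  67.  89. 104. 103. 104. 104. 104.  60.  55.]
166 [102. 102. 104. 101. 100. 100.  95. 117. 128. 138. 155. 134. 113. 104.  88.  65.  99. 102. 102. 104. 109. 103.  58.  52.]
170 [100. 104. 104. 101. 103. 101.  95. 120. 131. 142. 152. 132. 114. 106.  87.  64. 104. 102. 102. 104. 102.  59.  54.  56.]
215 [ 54.  60.  83.  58.  59. 100. 112. 130. 150. 152. 122. 104. 105.  92.  74.  54.  56.  57.  53.  55.  54.  54.  56.  54.]
222 [ 72. 109.  84.  86.  88. 118. 123. 128. 153. 152. 130. 112. 102.  92.  74.  64.  92. 114.  82.  67.  67.  66.  65.  64.]
230 [ 82. 153.  69.  24.  22.  72. 126. 132. 156. 148. 124. 112. 102.  90.  59.  22.  64. 153.  74.  64.  65.  66.  65.  64.]
240 [ 98. 155.  53.  20.  35.  72. 126. 133. 158. 144. 120. 110. 102.  88.  59.  28.  56.  78.  64.  64.  65.  64.  64.  66.]
250 [112. 123.  40.  18.  50.  74. 128. 138. 154. 141. 118. 107.  98.  86.  44.  26.  64. 125.  73.  62.  62.  64.  64.  65.]
```

Run:
```python
from h import *
np.set_printoptions(precision=4,suppress=True,linewidth=180)
d=pickle.load(open("c2.pkl","rb")); t=d["top"]; s=d["side"]
d0=pickle.load(open("c0.pkl","rb"))["top"]
g=(cv2.cvtColor(t["image"],cv2.COLOR_RGB2GRAY).astype(float)+cv2.cvtColor(d0["image"],cv2.COLOR_RGB2GRAY))/2
def hl(rs):
    out=[]
    for r in rs:
        a=g[r,267:276]; w=np.clip(a-126,0,None); out.append((r,(w*np.arange(267,276)).sum()/w.sum()))
    return np.array(out)
A=hl(range(144,172)); B=hl(range(226,258))
for n,h,z in (("fore",A,.089),("tube",B,.0905)):
    k=np.polyfit(h[:,0],h[:,1],1); r0,r1=h[0,0],h[-1,0]
    p=onz(t,np.polyval(k,r0),r0,z); q=onz(t,np.polyval(k,r1),r1,z)
    print(n,k,p,q,"axis azimuth",np.degrees(np.arctan2((p-q)[1],(p-q)[0])))
pa=onz(t,A[:,1].mean(),A[:,0].mean(),.089); pb=onz(t,B[:,1].mean(),B[:,0].mean(),.0905); print(np.degrees(np.arctan2((pa-pb)[1],(pa-pb)[0])),pa,pb)
# tray/vise edges: blue mask long edges
hsv=cv2.cvtColor(d0["image"],cv2.COLOR_RGB2HSV)
m=((hsv[:,:,0]>100)&(hsv[:,:,0]<125)&(hsv[:,:,1]>120)).astype(np.uint8); m[:, :215]=0
m[:, 330:]=0
# bottom (robot side) edge of blue jaws tops (z=.092): rows per column for col 245-262 & 283-300
for lo,hi in ((244,262),(282,300)):
    tops=[np.nonzero(m[200:290,c])[0].min()+200 for c in range(lo,hi)]; bots=[np.nonzero(m[200:290,c])[0].max()+200 for c in range(lo,hi)]
    print(lo,tops,bots)
cols=np.nonzero(m.any(0))[0]; print(cols.min(),cols.max())
# gray profiles across rows at some columns for subpixel far edge of jaws
bl=d0["image"][:,:,2].astype(float)
def edge(c,r0,r1):
    p=d0["image"][r0:r1,c,2].astype(float)-d0["image"][r0:r1,c,0]; hi=p.max(); return p
for c in (248,258,285,295): print(c,edge(c,216,226),edge(c,255,268))
# tray edges
gg=cv2.cvtColor(d0["image"],cv2.COLOR_RGB2GRAY)
print(gg[172:184,232:296:4])
```

```text
fore [ -0.0217 275.4138] [0.676  0.1303 0.089 ] [0.6112 0.1295 0.089 ] axis azimuth 0.7000261993137443
tube [ -0.0165 274.0809] [0.482  0.1282 0.0905] [0.4109 0.1269 0.0905] axis azimuth 0.9950458097803652
0.6756388826388641 [0.6435 0.1299 0.089 ] [0.4463 0.1276 0.0905]
244 [np.int64(222), np.int64(222), np.int64(222), np.int64(222), np.int64(222), np.int64(222), np.int64(223), np.int64(223), np.int64(223), np.int64(223), np.int64(223), np.int64(223), np.int64(222), np.int64(223), np.int64(223), np.int64(223), np.int64(223), np.int64(222)] [np.int64(258), np.int64(260), np.int64(260), np.int64(260), np.int64(260), np.int64(260), np.int64(260), np.int64(260), np.int64(260), np.int64(260), np.int64(260), np.int64(260), np.int64(260), np.int64(260), np.int64(260), np.int64(260), np.int64(260), np.int64(260)]
282 [np.int64(221), np.int64(221), np.int64(221), np.int64(221), np.int64(221), np.int64(220), np.int64(221), np.int64(221), np.int64(221), np.int64(221), np.int64(221), np.int64(221), np.int64(221), np.int64(221), np.int64(221), np.int64(221), np.int64(221), np.int64(221)] [np.int6
[... 775 characters left out ...]
  72 102  60 102  52  56  61]
 [ 96  98  97  93  94  97  98  98 103  68  98  57 101  55  57  59]
 [ 95  98  94  94  92  96  96  95  99  68  97  54 102  55  57  59]
 [ 97  98 100  98  96  99  98  99  97  69  94  58 104  53  54  61]
 [135 133 145 145 143 115 113 111 114  70  94  55  90  55  80  84]
 [ 93  96 102 102 103  81  81  81  80  59  94  46  66  59  92 115]
 [ 66  67  66  47  53  50  49  53  49  50  92  46  56  55  69 131]
 [ 71  68  68  67  58  63  63  62  69  62  93  50  58  64  64 138]
 [ 66  79  70 129  75  70  76  72  82  73  92  60  71  69  68 139]
 [ 69 132 130 144 130 129 129 130 128 129  94 104 125  68  72 137]
 [ 69 152 149 147 149 147 148 145 144 145  94 118 142  68  70 140]]
```

Run:
```python
from h import *
np.set_printoptions(precision=4,suppress=True,linewidth=180)
d=pickle.load(open("c2.pkl","rb")); t=d["top"]; s=d["side"]
g=cv2.cvtColor(t["image"],cv2.COLOR_RGB2GRAY).astype(float)
print(g[186:202,410:428])
gs=cv2.cvtColor(s["image"],cv2.COLOR_RGB2GRAY).astype(float)
print(gs[146:162,312:326])
P=[]
for c in range(415,427):
    bg=97; a=g[188:200,c]; w=np.clip(bg-a-5,0,45); r=np.arange(188,200); P.append((c,(w*r).sum()/w.sum()))
P=np.array(P); k=np.polyfit(P[:,0],P[:,1],1); print(k,P[:,1].round(2))
a=onz(t,415,np.polyval(k,415),.1125);b=onz(t,426,np.polyval(k,426),.1125); print(a,b,np.degrees(np.arctan2((a-b)[0],(a-b)[1])))
print("robot axis x at those y", .5646-(a[1]+.2941)*np.tan(np.radians(1.92)))
dg=pickle.load(open("c0.pkl","rb"))["top"]
print("lug edges",onz(dg,265.3,200,.091),onz(dg,279.3,200,.091))
```

```text
[[ 97. 103. 102. 103. 106. 105. 101. 104. 105. 103. 102. 104. 106. 101. 107. 103. 102.  81.]
 [100. 103. 103. 103. 103. 101. 101. 104. 105. 103. 101. 103. 105. 104. 105. 104. 105.  82.]
 [ 99. 102. 104. 103. 102. 101. 101. 100. 101. 103. 103. 105. 102. 104. 105. 106. 103.  86.]
 [ 99. 101. 103. 105.  97. 101. 102. 101. 101. 103. 101. 101. 102. 105. 104.  98. 105.  90.]
 [ 97. 101.  98. 102. 104. 102. 104. 103. 100. 103. 102. 104. 103. 104. 102. 105. 105.  89.]
 [102. 101.  99. 101.  99. 105. 102. 102. 104. 104. 104. 105. 105. 102. 102. 104. 105.  90.]
 [100. 105. 101.  75.  76.  81.  81.  79.  78.  84.  82.  83.  76.  77.  77.  77.  77.  69.]
 [101. 105.  91.  59.  64.  64.  64.  65.  66.  68.  65.  66.  61.  63.  62.  60.  64.  62.]
 [103. 101.  86.  52.  53.  61.  54.  55.  56.  55.  54.  57.  56.  58.  55.  57.  57.  56.]
 [105. 105.  97.  78.  64.  75.  77.  75.  77.  79.  75.  75.  74.  78.  77.  78.  76.  69.]
 [100. 102. 104. 100.  97.  99.  97.  96. 100. 104. 101. 100.  98. 100. 100. 101.  99.  86.]
 [101. 103. 105. 106. 102. 102. 102. 102. 104. 106. 107. 104. 100. 103. 105. 
[... 1134 characters left out ...]
. 135. 129. 109. 105. 116. 142. 141. 141. 140. 139. 143.]
 [138. 139. 139. 134. 116.  98. 109. 130. 140. 142. 138. 140. 139. 139.]
 [141. 140. 138. 134. 113. 106. 122. 140. 140. 142. 141. 139. 140. 143.]
 [139. 140. 138. 139. 138. 130. 131. 138. 140. 140. 136. 141. 138. 139.]
 [137. 141. 140. 141. 139. 138. 132. 128. 136. 141. 141. 141. 140. 137.]
 [140. 140. 134. 137. 139. 132. 116. 114. 130. 136. 140. 138. 139. 138.]]
[ -0.0106 198.0349] [193.62 193.62 193.62 193.57 193.67 193.67 193.69 193.55 193.51 193.54 193.5  193.55]
[ 0.5614 -0.2013  0.1125] [ 0.5623 -0.2264  0.1125] -1.8654469922777297
robot axis x at those y 0.5614895642781227
lug edges [0.5422 0.1419 0.091 ] [0.5429 0.1094 0.091 ]
```

```bash
python3 -c "
from h import *
plan([.5665,-.014,.088],.85,10,-1)"
```

```text
[{"dp":[-28.0, 1.6, 1.2],"turn":0.1,"fingers":-1},{"dp":[-28.0, 1.6, 1.1],"turn":0.1,"fingers":-1},{"dp":[-28.0, 1.6, 1.1],"turn":0.1,"fingers":-1},{"dp":[-28.0, 1.6, 1.0],"turn":0.1,"fingers":-1},{"dp":[-27.9, 1.6, 1.0],"turn":0.1,"fingers":-1}]
[{"dp":[-28.0, 1.6, 0.9],"turn":0.1,"fingers":-1},{"dp":[-27.9, 1.6, 0.9],"turn":0.1,"fingers":-1},{"dp":[-28.0, 1.6, 0.8],"turn":0.1,"fingers":-1},{"dp":[-27.9, 1.7, 0.8],"turn":0.1,"fingers":-1},{"dp":[-28.0, 1.6, 0.8],"turn":0.2,"fingers":-1}]
```

jog_arm(moves=[{"dp":[-20,1.6,1.2],"turn":0.1,"fingers":-1},{"dp":[-34,1.6,1.1],"turn":0.1,"fingers":-1},{"dp":[-34,1.6,1.1],"turn":0.1,"fingers":-1},{"dp":[-34,1.6,1.0],"turn":0.1,"fingers":-1},{"dp":[-34,1.6,1.0],"turn":0.1,"fingers":-1}])

```text
clock: 4.38
tool_pos: [0.5647, -0.1365, 0.0961]
tcp_rot: [[0.024, -0.002, 1.0], [-1.0, 0.001, 0.024], [-0.001, -1.0, -0.002]]
wrist_force: [-0.1, 0.5, -0.5]
grip_width: 0.104
```

jog_arm(moves=[{"dp":[-34,1.6,0.9],"turn":0.1,"fingers":-1},{"dp":[-32,1.6,0.9],"turn":0.1,"fingers":-1},{"dp":[-26,1.6,0.8],"turn":0.1,"fingers":-1},{"dp":[-18,1.7,0.8],"turn":0.1,"fingers":-1},{"dp":[-10,1.6,0.8],"turn":0.2,"fingers":-1}])

```text
clock: 4.8
tool_pos: [0.5665, -0.0145, 0.0883]
tcp_rot: [[0.018, -0.002, 1.0], [-1.0, 0.001, 0.018], [-0.001, -1.0, -0.002]]
wrist_force: [-0.3, 0.9, -0.2]
grip_width: 0.099
```

jog_arm(moves=[{"dp":[0,0,0],"turn":0,"fingers":-1},{"dp":[0,0,0],"turn":0,"fingers":-1},{"dp":[0,0,0],"turn":0,"fingers":-1}])

```text
clock: 5.05
tool_pos: [0.5671, -0.0199, 0.0888]
tcp_rot: [[0.013, -0.001, 1.0], [-1.0, -0.001, 0.013], [0.001, -1.0, -0.001]]
wrist_force: [-0.3, -0.7, -1.5]
grip_width: 0.097
```

```bash
python3 -c "
from h import *
st(); plan([.5665,0.0015,.0707],.85,3,-1)"
```

```text
t 5.05 p [ 0.5671 -0.0199  0.0888] yaw 0.72 tilt [-0.0009 -0.0011] R20,22 0.0010577122045093282 -0.0008671005341297076 F [-0.27 -0.72 -1.53] M [ 0.01   0.036 -0.067] w 0.097
[{"dp":[-7.1, 6.0, -0.1],"turn":-0.0,"fingers":-1},{"dp":[-7.2, 6.1, -0.1],"turn":-0.1,"fingers":-1},{"dp":[-7.1, 6.0, -0.1],"turn":-0.0,"fingers":-1}]
```

jog_arm(moves=[{"dp":[-4,7,0],"turn":0,"fingers":-1},{"dp":[-6,6,0],"turn":0,"fingers":-1},{"dp":[-6,4,-0.3],"turn":-0.1,"fingers":-1},{"dp":[-4,1,0],"turn":0,"fingers":-1},{"dp":[0,0,0],"turn":0,"fingers":-1}])

```text
clock: 5.47
tool_pos: [0.5662, 0.0035, 0.0707]
tcp_rot: [[0.018, -0.001, 1.0], [-1.0, 0.001, 0.018], [-0.001, -1.0, -0.001]]
wrist_force: [-0.1, 0.3, -0.8]
grip_width: 0.099
```

jog_arm(moves=[{"dp":[0,0,0],"turn":0,"fingers":-1},{"dp":[0,0,0],"turn":0,"fingers":-1},{"dp":[0,0,0],"turn":0,"fingers":-1}])

```text
clock: 5.72
tool_pos: [0.5669, 0.0017, 0.0715]
tcp_rot: [[0.016, 0.0, 1.0], [-1.0, -0.0, 0.016], [0.0, -1.0, 0.0]]
wrist_force: [-0.6, -0.0, -1.0]
grip_width: 0.103
```

```bash
python3 -c "
from h import *
st(); plan([.5665,0.0035,.0707],.85,1,-1,dec=2)
from workcell import read_camera
d={n:read_camera(n) for n in ('top','side')}
pickle.dump(d,open('c3.pkl','wb'))
for n,(x,y) in (('top',(230,140)),('side',(240,170))):
    cv2.imwrite(f'pics/{n}3.png',cv2.resize(d[n]['image'][y:y+100,x:x+130,::-1],None,fx=6,fy=6,interpolation=cv2.INTER_CUBIC))
"
```

```text
t 5.72 p [0.5669 0.0017 0.0715] yaw 0.91 tilt [ 0.0004 -0.0003] R20,22 0.00029771961480620253 0.0003693103417791585 F [-0.59 -0.03 -0.98] M [ 0.013  0.004 -0.049] w 0.103
[{"dp":[-1.77, 0.8, -0.32],"turn":0.06,"fingers":-1}]
```

View pics/top3.png

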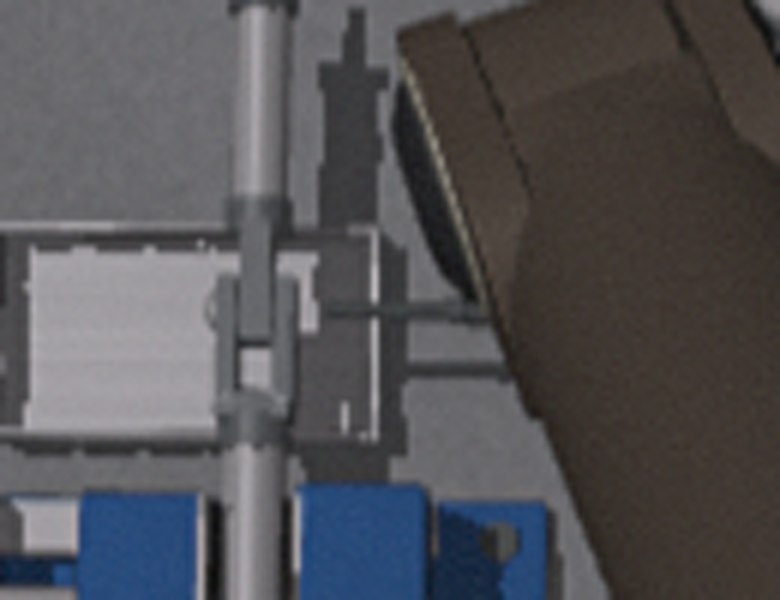

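View pics/side3.png

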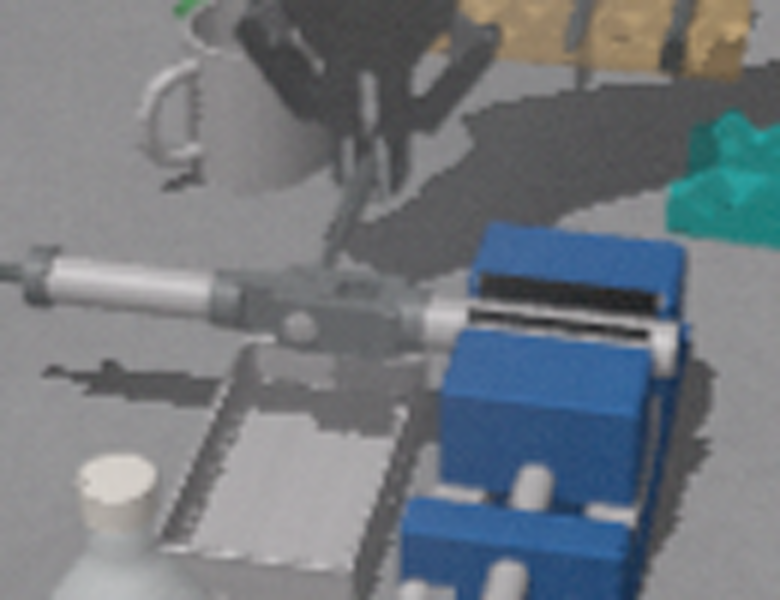

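Run:
```python
from h import *
np.set_printoptions(precision=4,suppress=True,linewidth=180)
d=pickle.load(open("c3.pkl","rb")); t=d["top"]; s=d["side"]
g=cv2.cvtColor(t["image"],cv2.COLOR_RGB2GRAY).astype(float)
print(g[184:200,278:306])
P=[]
for c in range(298,304):
    a=g[186:197,c]; bg=np.median(np.r_[g[184:188,c],g[195:199,c]]); w=np.clip(bg-a-4,0,45); r=np.arange(186,197); P.append((c,(w*r).sum()/w.sum()))
P=np.array(P); print(P.round(2).tolist())
for c,r in P: 
    q=onz(t,c,r,.0788); print(q, "robot", .5669-(q[1]-.0017)*np.tan(np.radians(.91)))
for c in range(284,296,3): print(c,g[186:197,c])
# where does robot axis project at head Y, vs head row
for Y in (.1456,.03): print(proj(t,[.5669-(Y-.0017)*np.tan(np.radians(.91)),Y,.0788]))
# tip col in the shadow
print(tri(t,(283,191.4),s,(240+330/6,170+255/6)))
```

```text
[[155. 154. 154. 152. 111.  75.  74.  78.  76.  78.  76.  75.  72.  94. 173.  73.  55.  58.  58.  64. 110. 109. 113. 113.  99.  40.  26.  26.]
 [136. 154. 156. 151.  79.  72.  75.  76.  75.  76.  75.  76.  73.  95. 184.  74.  54.  59.  56.  65. 111. 111. 107. 112. 109.  63.  25.  29.]
 [110. 119. 156. 154.  82.  71.  76.  75.  78.  77.  77.  77.  73.  95. 185.  77.  55.  58.  57.  66. 111. 110. 108. 108. 111.  98.  59.  33.]
 [ 96.  87. 156. 155.  82.  75.  78.  77.  78.  76.  78.  77.  74.  98. 184.  74.  54.  56.  57.  63. 111. 107. 106. 108. 112. 111.  98.  59.]
 [ 95.  78. 157. 157.  82.  71.  76.  81.  79.  80.  80.  76.  74.  98. 186.  74.  53.  58.  59.  67. 112. 112. 109. 106. 111. 108. 109.  99.]
 [ 98.  79. 158. 156.  86.  74.  77.  75.  80.  79.  77.  76.  72.  99. 182.  74.  54.  60.  57.  67. 113. 111. 107. 107. 109. 106.  90.  90.]
 [ 97.  77. 154. 155. 135.  77.  72.  68.  67.  71.  68.  67.  67.  76. 122.  65.  60.  63.  63.  63.  82.  82.  80.  79.  78.  79.  72.  71.]
 [ 97.  78. 153. 154. 150.  81.  66.  66.  70.  68.  66.  70.  66.  65.  69.  66.  68.  68.  70.  7
[... 1277 characters left out ...]
03.0, 191.3]]
[0.5653 0.067  0.0788] robot 0.5658621662410729
[0.5655 0.0647 0.0788] robot 0.5658994220728716
[0.5655 0.0623 0.0788] robot 0.5659367728885091
[0.5657 0.06   0.0788] robot 0.5659740296676712
[0.5657 0.0576 0.0788] robot 0.5660113511065499
[0.5663 0.0553 0.0788] robot 0.5660484432031129
284 [76. 78. 76. 77. 72. 66. 62. 71. 76. 78. 78.]
287 [77. 76. 80. 79. 71. 68. 54. 74. 79. 78. 77.]
290 [73. 74. 74. 72. 67. 66. 56. 70. 74. 76. 74.]
293 [77. 74. 74. 74. 65. 66. 54. 65. 69. 69. 67.]
(np.float64(264.58358711418066), np.float64(191.18726138456864))
(np.float64(313.76995146256996), np.float64(191.47851014580363))
(array([0.5623, 0.1015, 0.0858]), np.float64(0.0033780244442051344))
```

Run:
```python
from h import *
np.set_printoptions(precision=4,suppress=True,linewidth=180)
d=pickle.load(open("c2.pkl","rb")); s=d["side"]
a=np.radians(1.92)
for L in (.06,.098): print(proj(s,[.5646-L*np.sin(a),-.2941+L*np.cos(a),.1125]))
d=pickle.load(open("c3.pkl","rb")); s=d["side"]; g=cv2.cvtColor(s["image"],cv2.COLOR_RGB2GRAY).astype(float)
a=np.radians(.91)
for L in (.06,.08,.098): print(proj(s,[.5669-L*np.sin(a),.0017+L*np.cos(a),.0788]))
print(g[196:216,290:304])
```

```text
(np.float64(318.953910590497), np.float64(151.74545386633588))
(np.float64(317.017176156952), np.float64(156.6686619753867))
(np.float64(296.6918446850295), np.float64(206.7043881370885))
(np.float64(295.0538799318995), np.float64(210.5176898892436))
(np.float64(293.5399674954917), np.float64(214.04218877441897))
[[105. 104.  95.  92.  91.  83.  84. 114. 120.  82.  91.  97. 101. 125.]
 [104. 100.  97.  96. 104. 100.  84. 115. 121.  94. 102.  96.  94. 114.]
 [102. 103. 108. 119. 131. 107.  89. 111. 121. 101. 102.  97.  96. 118.]
 [109. 121. 137. 141. 133. 105.  85. 104. 110. 100.  99.  92.  93. 116.]
 [127. 140. 142. 143. 138. 125.  95. 103. 101.  97.  95.  89.  82. 104.]
 [138. 139. 139. 139. 138. 132. 122. 113. 103. 100.  91.  94. 101. 107.]
 [141. 139. 140. 138. 137. 139. 132. 114. 102.  96.  90. 100. 115. 106.]
 [140. 140. 140. 141. 141. 140. 129. 110.  99.  96.  89. 108. 116. 114.]
 [141. 139. 141. 141. 140. 137. 119. 104. 106.  92. 102. 133. 140. 135.]
 [140. 142. 138. 140. 139. 129. 111. 107.  93.  93. 114. 139. 137. 134.]
 [137. 139. 139. 141. 138. 125.  99. 101.  89.  97. 120. 134. 123.  93.]
 [138. 141. 141. 138. 128.  95. 102.  99.  89.  90.  94.  94.  95.  95.]
 [140. 140. 138. 139. 120.  95. 103.  92.  87.  96.  97.  91.  97.  97.]
 [140. 142. 143. 131.  99.  97. 100.  88.  92.  95.  96.  95.  96.  93.]
 [140. 142. 139. 135. 117. 102.  95.  90.  96.  93.  95.  91.  93.  91.]
 [142. 141. 139. 133. 109.  95.  96. 101.  94.  95.  96.  93.  94.  92.]
 [140. 142. 140. 128. 102.  99. 117. 131. 103.  96.  94.  96.  96.  94.]
 [138. 136. 132. 120. 100. 101. 121. 141. 130. 104. 106. 100.  93.  96.]
 [123. 125. 122. 117. 104. 111. 133. 139. 140. 134. 136. 125.  98.  94.]
 [114. 118. 117. 120. 120. 116. 120. 117. 120. 124. 123. 125. 121. 104.]]
```

jog_arm(moves=[{"dp":[-3,0.8,0],"turn":0,"fingers":-1},{"dp":[-1,0,0],"turn":0,"fingers":-1},{"dp":[0,0,0],"turn":0,"fingers":-1},{"dp":[0,0,0],"turn":0,"fingers":-1}])

```text
clock: 6.15
tool_pos: [0.5666, 0.0062, 0.0705]
tcp_rot: [[0.016, 0.0, 1.0], [-1.0, 0.0, 0.016], [-0.0, -1.0, 0.0]]
wrist_force: [0.2, -0.5, -0.5]
grip_width: 0.099
```

```bash
python3 -c "
from h import *
st()"
```

```text
t 6.15 p [0.5666 0.0062 0.0705] yaw 0.94 tilt [0. 0.] R20,22 -2.9803358844863206e-05 3.9632267171139734e-05 F [ 0.22 -0.54 -0.46] M [-0.026  0.01   0.005] w 0.099
```

jog_arm(moves=[{"dp":[-2,-0.2,0.2],"turn":0,"fingers":-1},{"dp":[-2,0,0],"turn":0,"fingers":-1},{"dp":[0,0,0],"turn":0,"fingers":-1},{"dp":[0,0,0],"turn":0,"fingers":-1}])

```text
clock: 6.48
tool_pos: [0.5668, 0.0103, 0.0707]
tcp_rot: [[0.017, 0.0, 1.0], [-1.0, 0.0, 0.017], [-0.0, -1.0, 0.0]]
wrist_force: [0.3, 0.2, -1.7]
grip_width: 0.103
```

```bash
python3 -c "
from h import *
st()"
```

```text
t 6.48 p [0.5668 0.0103 0.0707] yaw 0.95 tilt [0.0001 0.0001] R20,22 -5.7183099344254216e-05 9.13886329539752e-05 F [ 0.28  0.19 -1.65] M [ 0.012  0.007 -0.014] w 0.103
```

jog_arm(moves=[{"dp":[-1.5,0,0],"turn":0,"fingers":-1},{"dp":[-1.5,0,0],"turn":0,"fingers":-1},{"dp":[0,0,0],"turn":0,"fingers":-1},{"dp":[0,0,0],"turn":0,"fingers":-1}])

```text
clock: 6.82
tool_pos: [0.5667, 0.0132, 0.0707]
tcp_rot: [[0.016, -0.0, 1.0], [-1.0, -0.0, 0.016], [0.0, -1.0, -0.0]]
wrist_force: [0.4, -0.2, -0.5]
grip_width: 0.102
```

```bash
python3 -c "
from h import *
st()"
```

```text
t 6.82 p [0.5667 0.0132 0.0707] yaw 0.94 tilt [-0. -0.] R20,22 3.0639085779478643e-06 -3.9439958319297784e-05 F [ 0.38 -0.24 -0.5 ] M [0.007 0.077 0.017] w 0.102
```

jog_arm(moves=[{"dp":[-1,0,0],"turn":0,"fingers":-1},{"dp":[-0.5,0,0],"turn":0,"fingers":-1},{"dp":[0,0,0],"turn":0,"fingers":-1},{"dp":[0,0,0],"turn":0,"fingers":-1}])

```text
clock: 7.15
tool_pos: [0.5667, 0.0146, 0.0707]
tcp_rot: [[0.016, 0.0, 1.0], [-1.0, -0.0, 0.016], [0.0, -1.0, 0.0]]
wrist_force: [0.2, 0.7, -1.2]
grip_width: 0.096
```

```bash
python3 -c "
from h import *
st()"
```

```text
t 7.15 p [0.5667 0.0146 0.0707] yaw 0.93 tilt [ 0. -0.] R20,22 2.46225596090251e-05 2.7506744825968494e-05 F [ 0.21  0.7  -1.17] M [0.147 0.17  0.138] w 0.096
```

jog_arm(moves=[{"dp":[-1,0,0],"turn":0,"fingers":-1},{"dp":[-0.5,0,0],"turn":0,"fingers":-1},{"dp":[0,0,0],"turn":0,"fingers":-1},{"dp":[0,0,0],"turn":0,"fingers":-1}])

```text
clock: 7.48
tool_pos: [0.5666, 0.0161, 0.0707]
tcp_rot: [[0.016, 0.0, 1.0], [-1.0, -0.0, 0.016], [0.0, -1.0, 0.0]]
wrist_force: [0.2, 1.4, -0.8]
grip_width: 0.098
```

```bash
python3 -c "
from h import *
st()"
```

```text
t 7.48 p [0.5666 0.0161 0.0707] yaw 0.93 tilt [ 0. -0.] R20,22 1.5561144054651368e-05 3.038083729687173e-05 F [ 0.19  1.4  -0.83] M [-0.023  0.166 -0.023] w 0.098
```

jog_arm(moves=[{"dp":[-0.8,0,0],"turn":0,"fingers":-1},{"dp":[-0.7,0,0],"turn":0,"fingers":-1},{"dp":[0,0,0],"turn":0,"fingers":-1},{"dp":[0,0,0],"turn":0,"fingers":-1}])

```text
clock: 7.82
tool_pos: [0.5666, 0.0176, 0.0707]
tcp_rot: [[0.016, 0.0, 1.0], [-1.0, -0.0, 0.016], [0.0, -1.0, 0.0]]
wrist_force: [-0.2, -0.4, -0.6]
grip_width: 0.103
```

```bash
python3 -c "
from h import *
st()"
```

```text
t 7.82 p [0.5666 0.0176 0.0707] yaw 0.93 tilt [ 0.0001 -0.    ] R20,22 2.14594832990708e-06 7.182857753870011e-05 F [-0.16 -0.44 -0.64] M [-0.21  -0.141 -0.208] w 0.103
```

jog_arm(moves=[{"dp":[-0.8,0,0],"turn":0,"fingers":-1},{"dp":[-0.7,0,0],"turn":0,"fingers":-1},{"dp":[0,0,0],"turn":0,"fingers":-1},{"dp":[0,0,0],"turn":0,"fingers":-1}])

```text
clock: 8.15
tool_pos: [0.5667, 0.0189, 0.0707]
tcp_rot: [[0.016, 0.0, 1.0], [-1.0, -0.0, 0.016], [0.0, -1.0, 0.0]]
wrist_force: [0.3, -0.3, -2.5]
grip_width: 0.1
```

```bash
python3 -c "
from h import *
st()"
```

```text
t 8.15 p [0.5667 0.0189 0.0707] yaw 0.92 tilt [ 0.0001 -0.0002] R20,22 0.00016580278727084524 0.00011619856731539631 F [ 0.27 -0.31 -2.47] M [-0.211  0.    -0.057] w 0.1
```

jog_arm(moves=[{"dp":[-0.8,0,0],"turn":0,"fingers":-1},{"dp":[-0.7,0,0],"turn":0,"fingers":-1},{"dp":[0,0,0],"turn":0,"fingers":-1},{"dp":[0,0,0],"turn":0,"fingers":-1}])

```text
clock: 8.48
tool_pos: [0.5667, 0.0202, 0.0707]
tcp_rot: [[0.016, 0.0, 1.0], [-1.0, -0.0, 0.016], [0.0, -1.0, 0.0]]
wrist_force: [0.6, -2.2, -0.9]
grip_width: 0.098
```

```bash
python3 -c "
from h import *
st()
from workcell import read_camera
d={n:read_camera(n) for n in ('top','side')}
st()
pickle.dump(d,open('c4.pkl','wb'))
for n,(x,y) in (('top',(230,140)),('side',(240,170))):
    cv2.imwrite(f'pics/{n}4.png',cv2.resize(d[n]['image'][y:y+100,x:x+130,::-1],None,fx=6,fy=6,interpolation=cv2.INTER_CUBIC))
"
```

```text
t 8.48 p [0.5667 0.0202 0.0707] yaw 0.9 tilt [ 0.0003 -0.0004] R20,22 0.00036780361738689724 0.00026541896850495886 F [ 0.55 -2.17 -0.88] M [-0.562 -0.275 -0.083] w 0.098
t 8.58 p [0.5667 0.0202 0.0707] yaw 0.9 tilt [ 0.0003 -0.0003] R20,22 0.0003417669703258681 0.0002702996418157542 F [ 1.13 -2.04 -1.42] M [-0.623 -0.23  -0.146] w 0.102
```

View pics/top4.png

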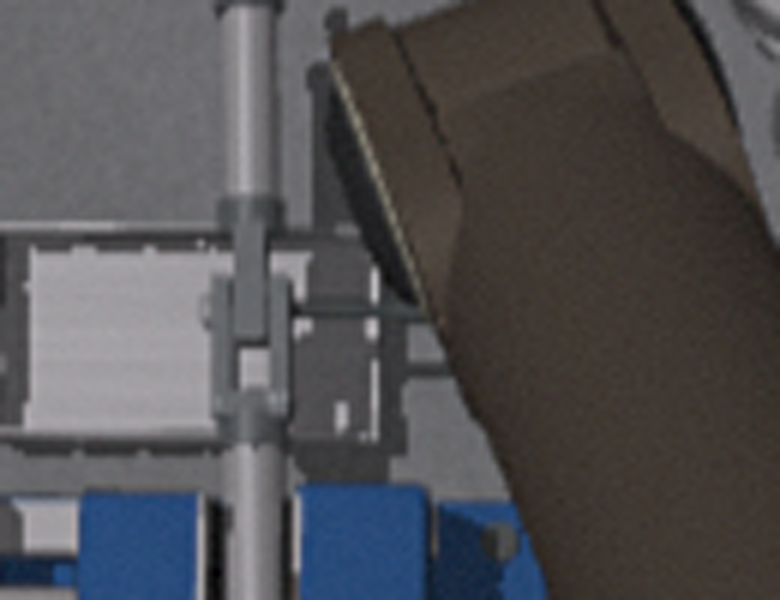

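Run:
```python
from h import *
np.set_printoptions(precision=4,suppress=True,linewidth=180)
d3=pickle.load(open("c3.pkl","rb"))["top"]; d4=pickle.load(open("c4.pkl","rb"))["top"]
for c in (282.8,283.2,283.6): print("tip",onz(d3,c,191.7,.0788)[1])
g=cv2.cvtColor(d3["image"],cv2.COLOR_RGB2GRAY).astype(float)
g0=cv2.cvtColor(pickle.load(open("c0.pkl","rb"))["top"]["image"],cv2.COLOR_RGB2GRAY).astype(float)
print("rows 183-200 mean lugs"); 
for nm,G in (("c0",g0),("c3",g)):
  for r in (187,188,189,197,198,200,202): print(nm,r,G[r,262:284])
for c in (265.2,265.5,): print("left top edge",onz(d3,c,198,.091)[1])
for c in (277.6,278.3,279.2,279.5): print("right",c,onz(d3,c,198,.091)[1],onz(d3,c,198,.065)[1])
g4=cv2.cvtColor(d4["image"],cv2.COLOR_RGB2GRAY).astype(float)
for r in (187,188,189,197,198,200,202): print("c4",r,g4[r,262:284])
```

```text
tip 0.1027473699800916
tip 0.10180745317358787
tip 0.10086754092250994
rows 183-200 mean lugs
c0 187 [143. 143. 145. 139.  94.  91.  92.  65.  94.  97.  93.  93.  93.  66.  92.  95.  89.  78. 142. 143.  74.  67.]
c0 188 [143. 146. 143. 125.  91.  94.  93.  68.  93.  96.  93.  97.  93.  67.  93.  95.  90.  72. 146. 143.  75.  66.]
c0 189 [146. 142. 130. 113.  93.  95.  92.  68.  94.  95.  95.  96.  92.  64.  94.  94.  89.  70. 143. 142.  79.  67.]
c0 197 [144. 146. 144. 137.  94.  96.  93.  47.  45.  55.  54.  52.  59.  79.  92.  93.  80.  49.  70.  71.  72.  71.]
c0 198 [147. 148. 145. 132.  94.  94.  91.  58. 107. 131. 131. 130. 128. 100.  93.  96.  79.  46.  69.  73.  72.  72.]
c0 200 [143. 143. 145. 130.  98.  94.  91.  57. 118. 145. 145. 145. 142. 106.  92.  91.  75.  54.  71.  70.  71.  71.]
c0 202 [145. 145. 144. 128.  96.  95.  88.  59. 117. 145. 145. 144. 142. 107.  95.  93.  76.  54.  67.  73.  70.  75.]
c3 187 [156. 156. 158. 152. 105. 102.  99.  74. 103. 102. 103. 106. 101.  70. 101. 101.  96.  87. 156. 155.  82.  75.]
c3 188 [157. 158. 158. 131. 101. 100. 102.  71. 102. 1
[... 1066 characters left out ...]
156. 147. 117. 104. 100.  70. 102. 105. 102. 102. 102.  86. 105. 102.  95.  64. 161. 159.  83.  75.  80.]
c4 189 [155. 139. 127. 107. 104. 103.  71. 103. 104. 103. 103. 100.  79. 101. 107.  99.  58. 137. 136.  75.  65.  68.]
c4 197 [160. 161. 159. 117. 101. 100.  86.  62.  61.  58.  58.  54.  61. 103. 108. 102.  55.  76.  76.  79.  78.  78.]
c4 198 [160. 161. 162. 120. 102. 103.  86.  74. 142. 144. 141. 139. 128. 106. 105. 103.  57.  79.  78.  81.  79.  79.]
c4 200 [156. 160. 157. 117. 102. 105.  81.  79. 161. 160. 159. 158. 144. 103. 101. 103.  58.  79.  78.  80.  78.  76.]
c4 202 [159. 158. 156. 115. 102. 106.  80.  79. 159. 158. 155. 157. 141. 104. 100. 102.  56.  77.  78.  77.  80.  75.]
```

```bash
cat >> h.py <<'E'
Pv=np.array([.5047,.1261]); T0=np.array([.5667,.0186]); Y0=.9; ZT=.0707
def pose(th,s):
    a=np.radians(th); R=np.array([[np.cos(a),-np.sin(a)],[np.sin(a),np.cos(a)]])
    ax=np.array([-np.sin(np.radians(Y0)),np.cos(np.radians(Y0))])
    p=Pv+R@(T0+ax*s/1000-Pv); return [p[0],p[1],ZT],Y0+th
def est():
    o=st(); R=o["tcp_rot"]; yaw=np.degrees(np.arctan2(R[1,2],R[0,2])); a=np.radians(yaw)
    ax=np.array([-np.sin(a),np.cos(a),0]); F=-o["wrist_force"]@ax; L=o["wrist_force"]@np.array([np.cos(a),np.sin(a),0])
    th=.716*F
    def inv(th):
        b=np.radians(-th); R=np.array([[np.cos(b),-np.sin(b)],[np.sin(b),np.cos(b)]])
        q=Pv+R@(o["tool_pos"][:2]-Pv)-T0; c=np.radians(Y0); axs=np.array([-np.sin(c),np.cos(c)]); l=np.array([np.cos(c),np.sin(c)])
        return 1000*q@axs,1000*q@l
    s1,l1=inv(th); s2,l2=inv(yaw-Y0)
    print("Fax %.2f Flat %.2f | theta(F) %.2f tool theta %.2f | s(F) %.2f lat %.2f | s(yaw) %.2f lat %.2f"%(F,L,th,yaw-Y0,s1,l1,s2,l2))
    return th
def push(th,s,N=3):
    p,y=pose(th,s); plan(p,y,N,-1)
E
python3 -c "
from h import *
est(); push(2.9,0,3)"
```

```text
t 8.58 p [0.5667 0.0202 0.0707] yaw 0.9 tilt [ 0.0003 -0.0003] R20,22 0.0003417669703258681 0.0002702996418157542 F [ 1.13 -2.04 -1.42] M [-0.623 -0.23  -0.146] w 0.102
Fax 2.05 Flat 1.10 | theta(F) 1.47 tool theta 0.00 | s(F) 0.06 lat -2.70 | s(yaw) 1.57 lat 0.06
[{"dp":[-0.5, 0.0, 1.8],"turn":-1.0,"fingers":-1},{"dp":[-0.5, 0.0, 1.8],"turn":-0.9,"fingers":-1},{"dp":[-0.5, 0.0, 1.8],"turn":-1.0,"fingers":-1}]
```

jog_arm(moves=[{"dp":[-0.5,0,1.8],"turn":-1,"fingers":-1},{"dp":[-0.5,0,1.8],"turn":-0.9,"fingers":-1},{"dp":[-0.5,0,1.8],"turn":-1,"fingers":-1},{"dp":[0,0,0],"turn":0,"fingers":-1},{"dp":[0,0,0],"turn":0,"fingers":-1}])

```text
clock: 9.0
tool_pos: [0.5719, 0.0219, 0.0705]
tcp_rot: [[0.067, -0.0, 0.998], [-0.998, -0.0, 0.067], [0.0, -1.0, -0.0]]
wrist_force: [0.4, -4.0, -0.6]
grip_width: 0.096
```

```bash
python3 -c "
from h import *
est(); push(5,0,3)"
```

```text
t 9.0 p [0.5719 0.0219 0.0705] yaw 3.82 tilt [-0.0003 -0.0003] R20,22 0.0002491446560058775 -0.000289648878461446 F [ 0.4  -3.96 -0.62] M [-0.91  -0.116 -0.122] w 0.096
Fax 3.98 Flat 0.14 | theta(F) 2.85 tool theta 2.92 | s(F) 0.10 lat -0.04 | s(yaw) 0.02 lat -0.17
[{"dp":[-0.7, -0.1, 1.4],"turn":-0.7,"fingers":-1},{"dp":[-0.8, -0.0, 1.3],"turn":-0.7,"fingers":-1},{"dp":[-0.7, -0.1, 1.4],"turn":-0.7,"fingers":-1}]
```

Model matches very well. Continuing.

jog_arm(moves=[{"dp":[-0.7,-0.1,1.4],"turn":-0.7,"fingers":-1},{"dp":[-0.8,0,1.3],"turn":-0.7,"fingers":-1},{"dp":[-0.7,-0.1,1.4],"turn":-0.7,"fingers":-1},{"dp":[0,0,0],"turn":0,"fingers":-1},{"dp":[0,0,0],"turn":0,"fingers":-1}])

```text
clock: 9.42
tool_pos: [0.5758, 0.0239, 0.0708]
tcp_rot: [[0.103, -0.0, 0.995], [-0.995, -0.001, 0.103], [0.001, -1.0, -0.0]]
wrist_force: [1.0, -6.5, -1.0]
grip_width: 0.102
```

```bash
python3 -c "
from h import *
est(); push(6.5,0,3)"
```

```text
t 9.42 p [0.5758 0.0239 0.0708] yaw 5.91 tilt [-0.0004 -0.001 ] R20,22 0.0009708168068572776 -0.0004903657125066024 F [ 1.03 -6.52 -1.02] M [-1.204 -0.141  0.009] w 0.102
Fax 6.59 Flat 0.35 | theta(F) 4.72 tool theta 5.01 | s(F) -0.23 lat 0.41 | s(yaw) -0.53 lat -0.15
[{"dp":[-0.7, 0.0, 1.0],"turn":-0.5,"fingers":-1},{"dp":[-0.7, 0.0, 1.0],"turn":-0.5,"fingers":-1},{"dp":[-0.7, 0.1, 1.0],"turn":-0.5,"fingers":-1}]
```

jog_arm(moves=[{"dp":[-0.7,0,1],"turn":-0.5,"fingers":-1},{"dp":[-0.7,0,1],"turn":-0.5,"fingers":-1},{"dp":[-0.7,0,1],"turn":-0.5,"fingers":-1},{"dp":[0,0,0],"turn":0,"fingers":-1},{"dp":[0,0,0],"turn":0,"fingers":-1}])

```text
clock: 9.83
tool_pos: [0.5784, 0.0258, 0.0707]
tcp_rot: [[0.129, -0.001, 0.992], [-0.992, -0.002, 0.129], [0.001, -1.0, -0.001]]
wrist_force: [0.1, -6.6, -0.7]
grip_width: 0.1
```

```bash
python3 -c "
from h import *
est(); push(8,0,3)"
```

```text
t 9.83 p [0.5784 0.0258 0.0707] yaw 7.4 tilt [-0.0006 -0.0016] R20,22 0.0014660886759611785 -0.0008332178044098561 F [ 0.12 -6.57 -0.71] M [-1.464 -0.147  0.046] w 0.1
Fax 6.53 Flat -0.73 | theta(F) 4.67 tool theta 6.50 | s(F) 1.52 lat 3.31 | s(yaw) -0.45 lat -0.12
[{"dp":[-0.7, 0.0, 1.0],"turn":-0.5,"fingers":-1},{"dp":[-0.7, 0.0, 1.0],"turn":-0.5,"fingers":-1},{"dp":[-0.6, 0.0, 1.0],"turn":-0.5,"fingers":-1}]
```

jog_arm(moves=[{"dp":[-0.7,0,1],"turn":-0.5,"fingers":-1},{"dp":[-0.7,0,1],"turn":-0.5,"fingers":-1},{"dp":[-0.6,0,1],"turn":-0.5,"fingers":-1},{"dp":[0,0,0],"turn":0,"fingers":-1},{"dp":[0,0,0],"turn":0,"fingers":-1}])

```text
clock: 10.25
tool_pos: [0.581, 0.0279, 0.0707]
tcp_rot: [[0.155, -0.001, 0.988], [-0.988, -0.002, 0.155], [0.002, -1.0, -0.001]]
wrist_force: [0.7, -7.5, -0.4]
grip_width: 0.103
```

```bash
python3 -c "
from h import *
est(); push(8,1,3)"
```

```text
t 10.25 p [0.581  0.0279 0.0707] yaw 8.89 tilt [-0.0009 -0.002 ] R20,22 0.0018124528150606448 -0.0011820121003026677 F [ 0.7  -7.51 -0.37] M [-1.603 -0.076  0.055] w 0.103
Fax 7.53 Flat -0.46 | theta(F) 5.39 tool theta 7.99 | s(F) 2.52 lat 4.78 | s(yaw) -0.33 lat -0.10
[{"dp":[-0.4, -0.0, 0.0],"turn":-0.0,"fingers":-1},{"dp":[-0.5, -0.0, 0.1],"turn":-0.0,"fingers":-1},{"dp":[-0.4, -0.0, 0.0],"turn":-0.0,"fingers":-1}]
```

jog_arm(moves=[{"dp":[0,0,0],"turn":0,"fingers":-1}])

```text
clock: 10.33
tool_pos: [0.581, 0.0278, 0.0707]
tcp_rot: [[0.154, -0.001, 0.988], [-0.988, -0.002, 0.154], [0.002, -1.0, -0.001]]
wrist_force: [-0.0, -7.7, -0.4]
grip_width: 0.1
```

```bash
python3 -c "
from h import *
est(); push(8,1,3)
from workcell import read_camera
d={n:read_camera(n) for n in ('top','side')}
pickle.dump(d,open('c5.pkl','wb'))
a=d['top']['image'][150:220,230:310,::-1]; cv2.imwrite('pics/top5.png',cv2.resize(a,None,fx=8,fy=8,interpolation=cv2.INTER_CUBIC))
"
```

```text
t 10.33 p [0.581  0.0278 0.0707] yaw 8.89 tilt [-0.0009 -0.002 ] R20,22 0.001863660788676956 -0.0012173245448035752 F [-0.03 -7.69 -0.43] M [-1.55  -0.086  0.091] w 0.1
Fax 7.60 Flat -1.22 | theta(F) 5.44 tool theta 7.99 | s(F) 2.38 lat 4.65 | s(yaw) -0.40 lat -0.13
[{"dp":[-0.5, -0.0, 0.1],"turn":-0.0,"fingers":-1},{"dp":[-0.5, -0.0, 0.0],"turn":-0.0,"fingers":-1},{"dp":[-0.4, -0.0, 0.1],"turn":-0.0,"fingers":-1}]
```

View pics/top5.png

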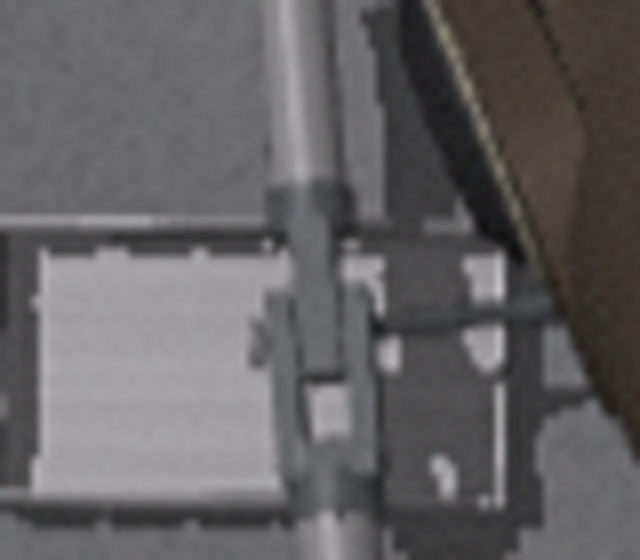

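```bash
python3 -c "
from h import *
push(5.6,2.6,3)"
```

```text
[{"dp":[-0.2, -0.0, -1.4],"turn":0.8,"fingers":-1},{"dp":[-0.2, -0.0, -1.5],"turn":0.8,"fingers":-1},{"dp":[-0.1, -0.0, -1.4],"turn":0.8,"fingers":-1}]
```

jog_arm(moves=[{"dp":[-0.2,0,-1.4],"turn":0.8,"fingers":-1},{"dp":[-0.2,0,-1.5],"turn":0.8,"fingers":-1},{"dp":[-0.1,0,-1.4],"turn":0.8,"fingers":-1},{"dp":[0,0,0],"turn":0,"fingers":-1},{"dp":[0,0,0],"turn":0,"fingers":-1}])

```text
clock: 10.85
tool_pos: [0.5767, 0.028, 0.0708]
tcp_rot: [[0.113, -0.001, 0.994], [-0.994, -0.002, 0.113], [0.002, -1.0, -0.001]]
wrist_force: [0.3, -6.7, -0.5]
grip_width: 0.095
```

```bash
python3 -c "
from h import *
est(); push(5.6,4.5,3)"
```

```text
t 10.85 p [0.5767 0.028  0.0708] yaw 6.48 tilt [-0.0006 -0.0017] R20,22 0.0016406670867347643 -0.000763686560174073 F [ 0.25 -6.72 -0.49] M [-1.488 -0.105  0.057] w 0.095
Fax 6.70 Flat -0.51 | theta(F) 4.80 tool theta 5.58 | s(F) 3.69 lat 1.62 | s(yaw) 2.86 lat 0.19
[{"dp":[-0.6, 0.0, -0.1],"turn":-0.0,"fingers":-1},{"dp":[-0.5, 0.0, -0.0],"turn":-0.0,"fingers":-1},{"dp":[-0.6, 0.1, -0.1],"turn":-0.0,"fingers":-1}]
```

jog_arm(moves=[{"dp":[-0.6,0,-0.1],"turn":0.1,"fingers":-1},{"dp":[-0.6,0,-0.1],"turn":0,"fingers":-1},{"dp":[-0.6,0,-0.1],"turn":0,"fingers":-1},{"dp":[-0.6,0,0],"turn":0,"fingers":-1},{"dp":[0,0,0],"turn":0,"fingers":-1}])

```text
clock: 11.27
tool_pos: [0.5763, 0.0305, 0.0708]
tcp_rot: [[0.111, -0.0, 0.994], [-0.994, -0.002, 0.111], [0.002, -1.0, -0.001]]
wrist_force: [0.7, -7.6, -0.9]
grip_width: 0.098
```

```bash
python3 -c "
from h import *
est(); push(5.6,7,4)"
```

```text
t 11.27 p [0.5763 0.0305 0.0708] yaw 6.39 tilt [-0.0003 -0.0016] R20,22 0.0015576583271473036 -0.0005054187743305542 F [ 0.71 -7.57 -0.88] M [-1.491 -0.174 -0.052] w 0.098
Fax 7.60 Flat -0.14 | theta(F) 5.44 tool theta 5.49 | s(F) 5.48 lat 0.31 | s(yaw) 5.44 lat 0.23
[{"dp":[-0.4, 0.0, -0.0],"turn":-0.0,"fingers":-1},{"dp":[-0.4, 0.0, -0.0],"turn":-0.0,"fingers":-1},{"dp":[-0.4, 0.0, -0.0],"turn":-0.1,"fingers":-1},{"dp":[-0.5, 0.1, -0.0],"turn":-0.0,"fingers":-1}]
```

jog_arm(moves=[{"dp":[-0.7,0,0],"turn":0,"fingers":-1},{"dp":[-0.7,0,0],"turn":0,"fingers":-1},{"dp":[-0.7,0,0],"turn":0,"fingers":-1},{"dp":[-0.5,0,0],"turn":0,"fingers":-1},{"dp":[0,0,0],"turn":0,"fingers":-1}])

```text
clock: 11.68
tool_pos: [0.576, 0.0329, 0.0708]
tcp_rot: [[0.111, -0.0, 0.994], [-0.994, -0.002, 0.111], [0.002, -1.0, -0.001]]
wrist_force: [1.7, -6.2, -1.3]
grip_width: 0.099
```

```bash
python3 -c "
from h import *
est(); push(5.6,10,4)"
```

```text
t 11.68 p [0.576  0.0329 0.0708] yaw 6.38 tilt [-0.0003 -0.0017] R20,22 0.001676976465356354 -0.0005351832649085061 F [ 1.74 -6.24 -1.32] M [-1.499 -0.217 -0.019] w 0.099
Fax 6.40 Flat 1.04 | theta(F) 4.58 tool theta 5.48 | s(F) 8.86 lat 1.82 | s(yaw) 7.90 lat 0.25
[{"dp":[-0.6, 0.0, -0.0],"turn":-0.0,"fingers":-1},{"dp":[-0.5, 0.0, -0.0],"turn":-0.0,"fingers":-1},{"dp":[-0.6, 0.0, -0.0],"turn":-0.1,"fingers":-1},{"dp":[-0.5, 0.1, -0.0],"turn":-0.0,"fingers":-1}]
```

jog_arm(moves=[{"dp":[-0.7,0,0],"turn":0,"fingers":-1},{"dp":[-0.7,0,0],"turn":0,"fingers":-1},{"dp":[-0.7,0,0],"turn":0,"fingers":-1},{"dp":[-0.4,0,0],"turn":0,"fingers":-1},{"dp":[0,0,0],"turn":0,"fingers":-1}])

```text
clock: 12.1
tool_pos: [0.5758, 0.0354, 0.0708]
tcp_rot: [[0.111, -0.0, 0.994], [-0.994, -0.002, 0.111], [0.002, -1.0, -0.0]]
wrist_force: [0.6, -6.3, -0.3]
grip_width: 0.098
```

```bash
python3 -c "
from h import *
est()
from workcell import read_camera
d={n:read_camera(n) for n in ('top',)}
pickle.dump(d,open('c6.pkl','wb'))
a=d['top']['image'][150:220,230:310,::-1]; cv2.imwrite('pics/top6.png',cv2.resize(a,None,fx=8,fy=8,interpolation=cv2.INTER_CUBIC))
"
```

```text
t 12.1 p [0.5758 0.0354 0.0708] yaw 6.38 tilt [-0.0003 -0.0017] R20,22 0.0016450139648670928 -0.0004884592408868399 F [ 0.58 -6.33 -0.31] M [-1.504 -0.204 -0.049] w 0.098
Fax 6.36 Flat -0.13 | theta(F) 4.55 tool theta 5.48 | s(F) 11.41 lat 1.85 | s(yaw) 10.42 lat 0.27
```

View pics/top6.png

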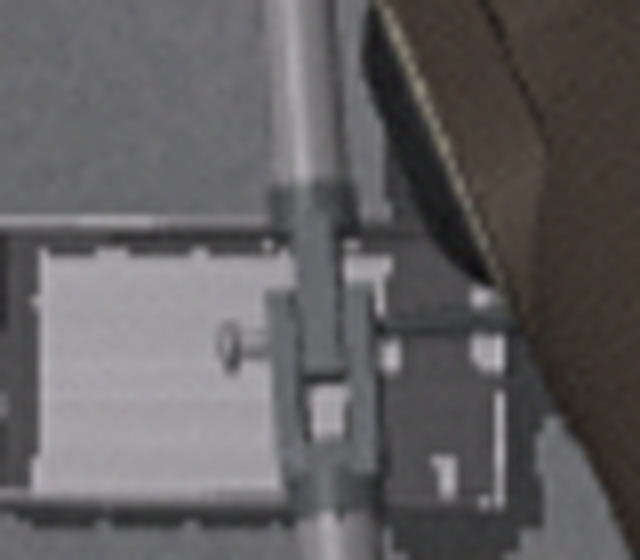

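jog_arm(moves=[{"dp":[-0.6,0,-0.1],"turn":0.1,"fingers":-1},{"dp":[-0.6,0,0],"turn":0,"fingers":-1},{"dp":[-0.5,0,0],"turn":0,"fingers":-1},{"dp":[0,0,0],"turn":0,"fingers":-1}])

```text
clock: 12.48
tool_pos: [0.5755, 0.037, 0.0708]
tcp_rot: [[0.109, -0.0, 0.994], [-0.994, -0.002, 0.109], [0.002, -1.0, -0.001]]
wrist_force: [0.6, -6.1, 0.2]
grip_width: 0.097
```

```bash
python3 -c "
from h import *
est()"
```

```text
t 12.48 p [0.5755 0.037  0.0708] yaw 6.28 tilt [-0.0004 -0.0017] R20,22 0.0016883162880671255 -0.000573435233852874 F [ 0.57 -6.14  0.24] M [-1.52  -0.202 -0.034] w 0.097
Fax 6.17 Flat -0.10 | theta(F) 4.42 tool theta 5.38 | s(F) 13.22 lat 1.91 | s(yaw) 12.19 lat 0.30
```

jog_arm(moves=[{"dp":[-0.5,0,0],"turn":0,"fingers":-1},{"dp":[-0.5,0,0],"turn":0,"fingers":-1},{"dp":[-0.5,0,0],"turn":0,"fingers":-1},{"dp":[0,0,0],"turn":0,"fingers":-1}])

```text
clock: 12.82
tool_pos: [0.5753, 0.0386, 0.0708]
tcp_rot: [[0.109, -0.0, 0.994], [-0.994, -0.002, 0.109], [0.002, -1.0, -0.001]]
wrist_force: [1.0, -6.7, -1.0]
grip_width: 0.099
```

```bash
python3 -c "
from h import *
est()"
```

```text
t 12.82 p [0.5753 0.0386 0.0708] yaw 6.28 tilt [-0.0004 -0.0017] R20,22 0.0016164289762267932 -0.0006263271273097071 F [ 0.99 -6.74 -0.98] M [-1.51  -0.151 -0.033] w 0.099
Fax 6.80 Flat 0.24 | theta(F) 4.87 tool theta 5.38 | s(F) 14.31 lat 1.10 | s(yaw) 13.77 lat 0.26
```

jog_arm(moves=[{"dp":[-0.5,0,-0.2],"turn":0.1,"fingers":-1},{"dp":[-0.5,0,-0.1],"turn":0.1,"fingers":-1},{"dp":[-0.5,0,0],"turn":0,"fingers":-1},{"dp":[0,0,0],"turn":0,"fingers":-1}])

```text
clock: 13.15
tool_pos: [0.5747, 0.0404, 0.0708]
tcp_rot: [[0.106, -0.001, 0.994], [-0.994, -0.001, 0.106], [0.001, -1.0, -0.001]]
wrist_force: [0.8, -5.8, -1.3]
grip_width: 0.098
```

```bash
python3 -c "
from h import *
est()"
```

```text
t 13.15 p [0.5747 0.0404 0.0708] yaw 6.1 tilt [-0.0005 -0.0013] R20,22 0.0012320656996074558 -0.0006624609914685028 F [ 0.8  -5.77 -1.31] M [-1.304 -0.148 -0.054] w 0.098
Fax 5.83 Flat 0.18 | theta(F) 4.17 tool theta 5.20 | s(F) 16.95 lat 1.87 | s(yaw) 15.85 lat 0.22
```

jog_arm(moves=[{"dp":[-0.4,0,0],"turn":0,"fingers":-1},{"dp":[-0.4,0,0],"turn":0,"fingers":-1},{"dp":[-0.2,0,0],"turn":0,"fingers":-1},{"dp":[0,0,0],"turn":0,"fingers":-1}])

```text
clock: 13.48
tool_pos: [0.5746, 0.0415, 0.0707]
tcp_rot: [[0.106, -0.001, 0.994], [-0.994, -0.001, 0.106], [0.001, -1.0, -0.001]]
wrist_force: [1.5, -6.1, -0.5]
grip_width: 0.099
```

```bash
python3 -c "
from h import *
est()"
```

```text
t 13.48 p [0.5746 0.0415 0.0707] yaw 6.1 tilt [-0.0006 -0.0012] R20,22 0.0011035034516059642 -0.0006761043001054517 F [ 1.52 -6.08 -0.48] M [-1.219 -0.16  -0.058] w 0.099
Fax 6.21 Flat 0.87 | theta(F) 4.45 tool theta 5.20 | s(F) 17.73 lat 1.41 | s(yaw) 16.92 lat 0.21
```

```bash
python3 -c "
from h import *
push(4.2,18.7,3)"
```

```text
[{"dp":[-0.2, 0.0, -0.6],"turn":0.3,"fingers":-1},{"dp":[-0.3, 0.0, -0.6],"turn":0.4,"fingers":-1},{"dp":[-0.2, 0.0, -0.6],"turn":0.3,"fingers":-1}]
```

jog_arm(moves=[{"dp":[-0.2,0,-0.6],"turn":0.3,"fingers":-1},{"dp":[-0.3,0,-0.6],"turn":0.4,"fingers":-1},{"dp":[-0.2,0,-0.6],"turn":0.3,"fingers":-1},{"dp":[0,0,0],"turn":0,"fingers":-1}])

```text
clock: 13.82
tool_pos: [0.5729, 0.0426, 0.0709]
tcp_rot: [[0.089, -0.0, 0.996], [-0.996, -0.0, 0.089], [0.0, -1.0, -0.0]]
wrist_force: [1.0, -5.0, -1.0]
grip_width: 0.101
```

```bash
python3 -c "
from h import *
est(); push(3.2,20.5,3)"
```

```text
t 13.82 p [0.5729 0.0426 0.0709] yaw 5.1 tilt [-0.0001 -0.0005] R20,22 0.0004857314230631466 -0.00014574590464268132 F [ 1.02 -4.97 -1.  ] M [-1.037 -0.221 -0.089] w 0.101
Fax 5.04 Flat 0.57 | theta(F) 3.61 tool theta 4.20 | s(F) 19.85 lat 1.07 | s(yaw) 19.22 lat 0.15
[{"dp":[-0.1, 0.1, -0.6],"turn":0.3,"fingers":-1},{"dp":[-0.1, 0.0, -0.5],"turn":0.3,"fingers":-1},{"dp":[-0.0, 0.1, -0.6],"turn":0.4,"fingers":-1}]
```

jog_arm(moves=[{"dp":[-0.2,0,-0.6],"turn":0.3,"fingers":-1},{"dp":[-0.2,0.1,-0.5],"turn":0.3,"fingers":-1},{"dp":[-0.2,0,-0.5],"turn":0.3,"fingers":-1},{"dp":[0,0,0],"turn":0,"fingers":-1}])

```text
clock: 14.15
tool_pos: [0.5712, 0.0439, 0.0708]
tcp_rot: [[0.074, 0.0, 0.997], [-0.997, 0.0, 0.074], [-0.0, -1.0, 0.0]]
wrist_force: [0.4, -3.1, -0.6]
grip_width: 0.101
```

```bash
python3 -c "
from h import *
est(); push(2.4,22.5,3)"
```

```text
t 14.15 p [0.5712 0.0439 0.0708] yaw 4.22 tilt [0.0001 0.0004] R20,22 -0.0003804166269997633 0.00014440207560333497 F [ 0.44 -3.15 -0.65] M [-0.608 -0.266 -0.121] w 0.101
Fax 3.17 Flat 0.21 | theta(F) 2.27 tool theta 3.32 | s(F) 22.66 lat 1.58 | s(yaw) 21.54 lat -0.00
[{"dp":[0.0, 0.0, -0.5],"turn":0.3,"fingers":-1},{"dp":[0.0, 0.1, -0.4],"turn":0.3,"fingers":-1},{"dp":[0.0, 0.0, -0.5],"turn":0.3,"fingers":-1}]
```

jog_arm(moves=[{"dp":[-0.1,0,-0.6],"turn":0.4,"fingers":-1},{"dp":[-0.1,0,-0.6],"turn":0.4,"fingers":-1},{"dp":[-0.1,0,-0.6],"turn":0.4,"fingers":-1},{"dp":[0,0,0],"turn":0,"fingers":-1}])

```text
clock: 14.48
tool_pos: [0.569, 0.0446, 0.0708]
tcp_rot: [[0.053, -0.0, 0.999], [-0.999, 0.001, 0.053], [-0.001, -1.0, -0.0]]
wrist_force: [0.2, -0.1, -1.1]
grip_width: 0.098
```

```bash
python3 -c "
from h import *
est(); push(1.5,25,3)"
```

```text
t 14.48 p [0.569  0.0446 0.0708] yaw 3.04 tilt [-0.0005  0.0008] R20,22 -0.0008008108375992033 -0.00045105866685990286 F [ 0.24 -0.08 -1.06] M [-0.073  0.082  0.057] w 0.098
Fax 0.09 Flat 0.24 | theta(F) 0.07 tool theta 2.14 | s(F) 25.85 lat 2.63 | s(yaw) 23.62 lat -0.40
[{"dp":[-0.2, 0.0, -0.2],"turn":0.2,"fingers":-1},{"dp":[-0.3, 0.0, -0.2],"turn":0.2,"fingers":-1},{"dp":[-0.2, 0.1, -0.1],"turn":0.2,"fingers":-1}]
```

Load dropped to about zero. Check whether the pin has fallen.

```bash
python3 -c "
from h import *
from workcell import read_camera
d={n:read_camera(n) for n in ('top','side')}
pickle.dump(d,open('c7.pkl','wb'))
a=d['top']['image'][150:220,220:310,::-1]; b=d['side']['image'][200:280,250:340,::-1]
f=lambda i:cv2.resize(i,(560,440),interpolation=cv2.INTER_CUBIC)
cv2.imwrite('pics/top7.png',f(a)); cv2.imwrite('pics/side7.png',f(b)); push(0,26.5,3)
"
```

```text
[{"dp":[-0.2, 0.0, -0.9],"turn":0.7,"fingers":-1},{"dp":[-0.3, 0.0, -0.9],"turn":0.7,"fingers":-1},{"dp":[-0.2, 0.0, -1.0],"turn":0.8,"fingers":-1}]
```

View pics/top7.png

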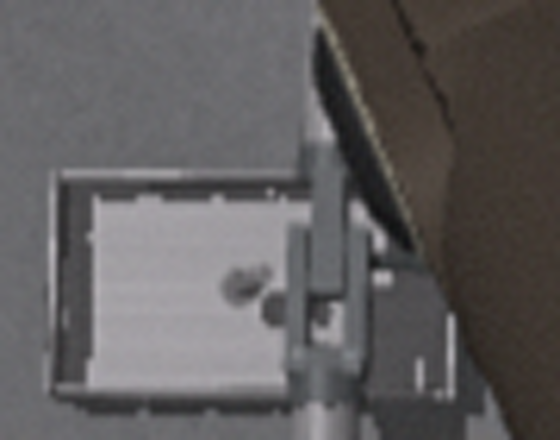

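View pics/side7.png

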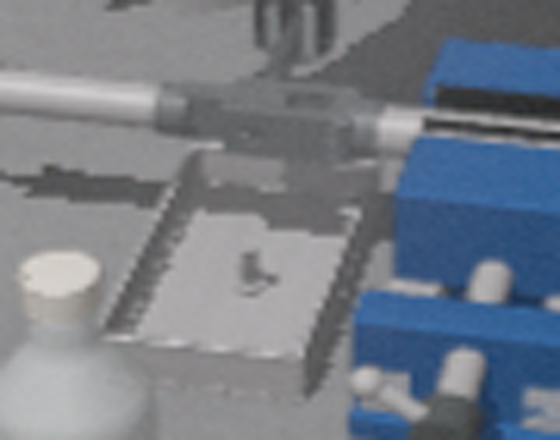

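```bash
python3 -c "
from h import *
push(0.2,23,3)
"
```

```text
[{"dp":[0.9, 0.0, -0.9],"turn":0.7,"fingers":-1},{"dp":[0.8, 0.0, -0.8],"turn":0.6,"fingers":-1},{"dp":[0.9, 0.0, -0.9],"turn":0.7,"fingers":-1}]
```

jog_arm(moves=[{"dp":[0.9,0,-0.9],"turn":0.7,"fingers":-1},{"dp":[0.8,0,-0.8],"turn":0.6,"fingers":-1},{"dp":[0.9,0,-0.9],"turn":0.7,"fingers":-1},{"dp":[0,0,0],"turn":0,"fingers":-1},{"dp":[0,0,0],"turn":0,"fingers":-1}])

```text
clock: 15.0
tool_pos: [0.5667, 0.0409, 0.0707]
tcp_rot: [[0.018, -0.0, 1.0], [-1.0, -0.0, 0.018], [0.0, -1.0, -0.0]]
wrist_force: [-1.7, 1.3, -1.1]
grip_width: 0.104
```

```bash
python3 -c "
from h import *
est(); push(0,15,3)"
```

```text
t 15.0 p [0.5667 0.0409 0.0707] yaw 1.02 tilt [-0.0004 -0.0001] R20,22 0.00011162242320847096 -0.0004099061509053892 F [-1.7   1.31 -1.08] M [0.058 0.348 0.153] w 0.104
Fax -1.34 Flat -1.68 | theta(F) -0.96 tool theta 0.12 | s(F) 23.31 lat 1.79 | s(yaw) 22.16 lat 0.17
[{"dp":[2.4, 0.0, -0.1],"turn":0.0,"fingers":-1},{"dp":[2.4, 0.0, -0.1],"turn":0.1,"fingers":-1},{"dp":[2.5, 0.0, -0.2],"turn":0.0,"fingers":-1}]
```

jog_arm(moves=[{"dp":[1.5,0,0.1],"turn":0,"fingers":-1},{"dp":[2.5,0,0.1],"turn":0,"fingers":-1},{"dp":[3,0,0],"turn":0,"fingers":-1},{"dp":[3,0,0],"turn":0,"fingers":-1},{"dp":[3,0,0],"turn":0,"fingers":-1}])

```text
clock: 15.42
tool_pos: [0.5673, 0.0275, 0.0707]
tcp_rot: [[0.018, -0.0, 1.0], [-1.0, -0.0, 0.018], [0.0, -1.0, -0.0]]
wrist_force: [-3.4, 0.9, -0.7]
grip_width: 0.102
```

```bash
python3 -c "
from h import *
est()"
```

```text
t 15.42 p [0.5673 0.0275 0.0707] yaw 1.02 tilt [-0.0003 -0.0001] R20,22 6.75936722519424e-05 -0.00029103086546535933 F [-3.42  0.93 -0.7 ] M [0.255 0.451 0.195] w 0.102
Fax -0.99 Flat -3.40 | theta(F) -0.71 tool theta 0.12 | s(F) 9.69 lat 1.95 | s(yaw) 8.79 lat 0.51
```

jog_arm(moves=[{"dp":[2.5,0,-0.3],"turn":0,"fingers":-1},{"dp":[3,0,-0.2],"turn":0,"fingers":-1},{"dp":[3,0,-0.1],"turn":0,"fingers":-1},{"dp":[3,0,0],"turn":0,"fingers":-1},{"dp":[4,0,0],"turn":0,"fingers":-1}])

```text
clock: 15.83
tool_pos: [0.5675, 0.012, 0.071]
tcp_rot: [[0.018, 0.001, 1.0], [-1.0, -0.0, 0.018], [0.0, -1.0, 0.001]]
wrist_force: [-0.1, 0.0, -0.4]
grip_width: 0.1
```

```bash
python3 -c "
from h import *
est()"
```

```text
t 15.83 p [0.5675 0.012  0.071 ] yaw 1.01 tilt [ 0.0008 -0.    ] R20,22 4.0597731665282544e-05 0.0008491268527366652 F [-0.09  0.01 -0.44] M [-0.055  0.035  0.005] w 0.1
Fax -0.01 Flat -0.09 | theta(F) -0.00 tool theta 0.11 | s(F) -6.57 lat 0.72 | s(yaw) -6.70 lat 0.49
```

jog_arm(moves=[{"dp":[5,0,0],"turn":0,"fingers":-1},{"dp":[8,0,0],"turn":0,"fingers":-1},{"dp":[8,-5,0],"turn":0,"fingers":-1},{"dp":[6,-10,0],"turn":0,"fingers":-1},{"dp":[6,-12,0],"turn":0,"fingers":-1}])

```text
clock: 16.25
tool_pos: [0.5674, -0.0217, 0.0983]
tcp_rot: [[0.017, -0.001, 1.0], [-1.0, -0.0, 0.017], [0.0, -1.0, -0.001]]
wrist_force: [-0.5, -0.6, -1.1]
grip_width: 0.099
```

```bash
python3 -c "
from h import *
est()
from workcell import read_camera
d={n:read_camera(n) for n in ('top','side')}
pickle.dump(d,open('c8.pkl','wb'))
a=d['top']['image'][150:250,220:350,::-1]; b=d['side']['image'][180:280,230:360,::-1]
f=lambda i:cv2.resize(i,(650,500),interpolation=cv2.INTER_CUBIC)
cv2.imwrite('pics/top8.png',f(a)); cv2.imwrite('pics/side8.png',f(b))"
```

```text
t 16.25 p [ 0.5674 -0.0217  0.0983] yaw 0.98 tilt [-0.001  -0.0001] R20,22 8.983884509291147e-05 -0.0010173362894915204 F [-0.53 -0.61 -1.08] M [ 0.001 -0.044  0.038] w 0.099
Fax 0.60 Flat -0.54 | theta(F) 0.43 tool theta 0.08 | s(F) -40.74 lat -1.09 | s(yaw) -40.39 lat -0.19
```

View pics/top8.png

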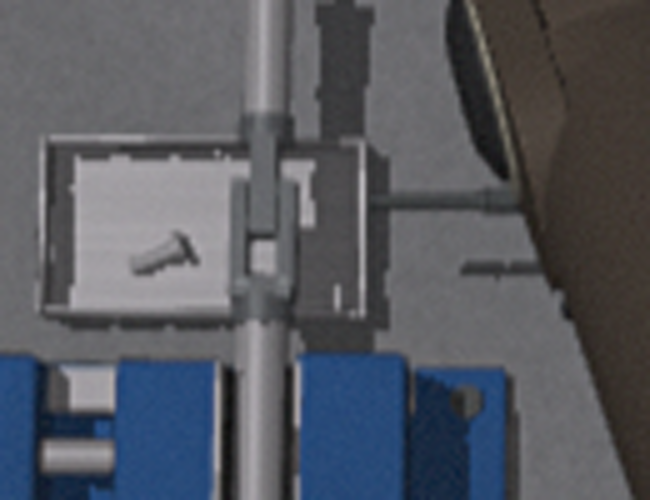

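View pics/side8.png

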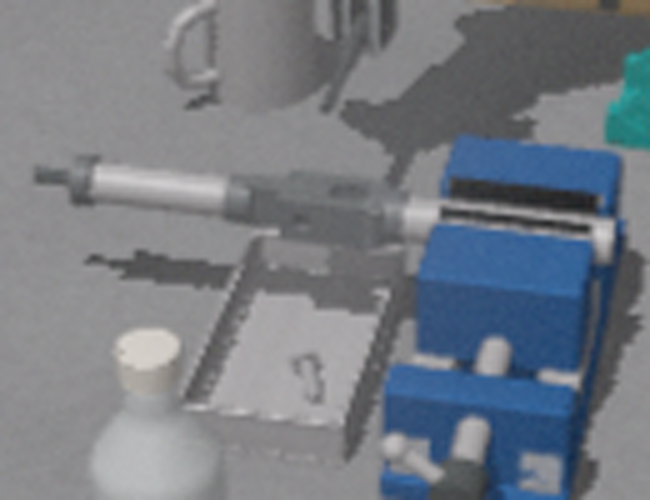

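jog_arm(moves=[{"dp":[20,-4,0],"turn":-0.1,"fingers":-1},{"dp":[32,-2,0],"turn":-0.1,"fingers":-1},{"dp":[34,0,0],"turn":-0.1,"fingers":-1},{"dp":[34,0,0],"turn":-0.1,"fingers":-1},{"dp":[34,0,0],"turn":-0.1,"fingers":-1}])

```text
clock: 16.77
tool_pos: [0.5712, -0.1757, 0.1044]
tcp_rot: [[0.028, 0.001, 1.0], [-1.0, -0.0, 0.028], [0.0, -1.0, 0.001]]
wrist_force: [1.0, -0.6, -1.2]
grip_width: 0.099
```

jog_arm(moves=[{"dp":[34,0,0],"turn":-0.1,"fingers":-1},{"dp":[32,0,-1],"turn":-0.1,"fingers":-1},{"dp":[26,0,-1],"turn":-0.1,"fingers":-1},{"dp":[16,0,-1],"turn":-0.1,"fingers":-1},{"dp":[8,0,-1],"turn":0,"fingers":-1}])

```text
clock: 17.18
tool_pos: [0.5698, -0.294, 0.1039]
tcp_rot: [[0.03, 0.0, 1.0], [-1.0, -0.001, 0.03], [0.001, -1.0, 0.0]]
wrist_force: [0.4, 0.3, -0.7]
grip_width: 0.099
```

jog_arm(moves=[{"dp":[0,0,0],"turn":0,"fingers":-1},{"dp":[0,0,0],"turn":0,"fingers":-1},{"dp":[0,0,0],"turn":0,"fingers":-1},{"dp":[0,0,0],"turn":0,"fingers":-1}])

```text
clock: 17.52
tool_pos: [0.571, -0.2884, 0.104]
tcp_rot: [[0.036, 0.0, 0.999], [-0.999, 0.001, 0.036], [-0.001, -1.0, 0.0]]
wrist_force: [-0.1, 0.5, -0.8]
grip_width: 0.1
```

```bash
python3 -c "
from h import *
st(); plan([.5649,-.2942,.06],1.92,4,-1)
from workcell import read_camera
d={n:read_camera(n) for n in ('top','side')}
pickle.dump(d,open('c9.pkl','wb'))
t=d['top']; g=cv2.cvtColor(t['image'],cv2.COLOR_RGB2GRAY).astype(float)
print(g[186:202,406:428])
cv2.imwrite('pics/top9.png',cv2.resize(t['image'][130:280,380:530,::-1],None,fx=4,fy=4,interpolation=cv2.INTER_CUBIC))"
```

```text
t 17.52 p [ 0.571  -0.2884  0.104 ] yaw 2.08 tilt [0.0003 0.0008] R20,22 -0.0007807041447331263 0.000348831029093906 F [-0.06  0.47 -0.83] M [-0.027  0.043 -0.042] w 0.1
[{"dp":[1.4, 11.0, -1.6],"turn":0.0,"fingers":-1},{"dp":[1.4, 11.0, -1.6],"turn":0.1,"fingers":-1},{"dp":[1.4, 11.0, -1.5],"turn":0.0,"fingers":-1},{"dp":[1.4, 11.0, -1.6],"turn":0.1,"fingers":-1}]
[[101. 102. 101. 101.  97. 103. 102. 102. 103. 106. 103. 105. 106. 103.
  104. 105. 104. 104. 108. 105. 103.  79.]
 [100. 102. 102.  99. 100. 106. 105. 103. 103. 103. 102. 105. 107. 104.
  108. 105. 106. 106. 106. 105. 107.  82.]
 [ 99. 100. 100.  98. 101. 104. 104. 107. 104. 100. 104. 104. 102. 104.
  105. 104. 105. 108. 106. 103. 106.  87.]
 [102. 103. 105. 103. 101.  93.  96.  96.  91.  80.  80.  83.  80.  84.
   82.  86.  86.  84.  84.  88.  86.  71.]
 [101. 103. 101. 101.  76.  72.  70.  73.  73.  64.  63.  66.  64.  64.
   69.  68.  68.  68.  70.  67.  71.  66.]
 [104. 102. 106. 101.  64.  59.  55.  60.  61.  59.  60.  59.  58.  60.
   60.  57.  57.  58.  57.  62.  61.  63.]
 [103. 101. 106. 102.  71.  49.  47.  49. 
[... 408 characters left out ...]
03.  84.]
 [ 98. 102. 105. 103. 101. 102. 104. 106. 103. 103.  99. 102. 103. 107.
  104. 103. 103. 103. 104. 104. 102.  89.]
 [101. 102. 106. 101. 100. 104. 105. 106. 104. 102. 100. 100. 103. 106.
  104. 100. 100. 103. 101. 101. 104.  89.]
 [105. 104. 105. 102. 101. 105. 105. 104. 100. 104. 100. 103. 101. 103.
  102. 101. 102. 103. 102. 102. 100.  91.]
 [102. 100. 105. 103. 101. 100. 101. 101. 102. 105. 105. 102. 104. 102.
  102.  99.  99. 102. 104. 102. 106.  88.]
 [102. 103. 102.  99. 102. 101. 102. 100. 102. 105. 104.  99. 105. 102.
  100. 100. 103. 100.  99. 101. 104.  90.]
 [104. 102. 102. 101. 102. 100. 100. 102. 101. 104. 100.  99.  99.  98.
  101. 101. 103. 104. 100. 102. 106.  95.]]
```

View pics/top9.png

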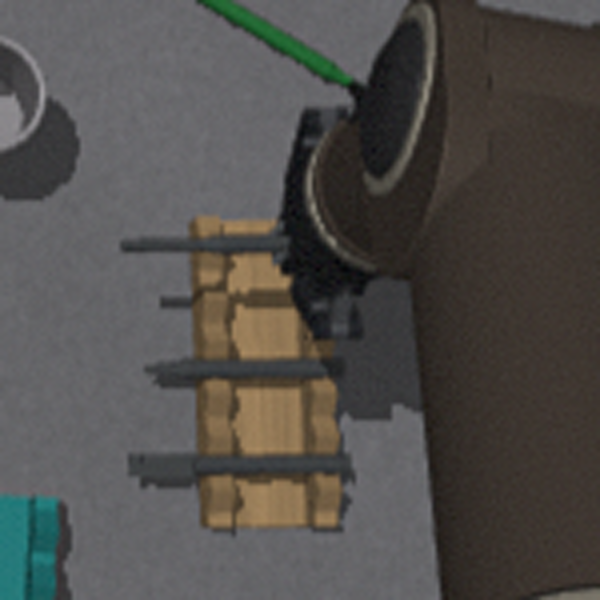

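jog_arm(moves=[{"dp":[1.4,6,-1.6],"turn":0,"fingers":-1},{"dp":[1.4,11,-1.6],"turn":0.1,"fingers":-1},{"dp":[1.4,11,-1.5],"turn":0,"fingers":-1},{"dp":[1.4,6,-1.6],"turn":0,"fingers":-1},{"dp":[0,0,0],"turn":0,"fingers":-1}])

```text
clock: 18.03
tool_pos: [0.5623, -0.2965, 0.0671]
tcp_rot: [[0.031, -0.004, 1.0], [-1.0, 0.001, 0.031], [-0.002, -1.0, -0.004]]
wrist_force: [-0.9, -0.6, -1.3]
grip_width: 0.101
```

jog_arm(moves=[{"dp":[0,0,0],"turn":0,"fingers":-1},{"dp":[0,0,0],"turn":0,"fingers":-1},{"dp":[0,0,0],"turn":0,"fingers":-1}])

```text
clock: 18.28
tool_pos: [0.5647, -0.2964, 0.0702]
tcp_rot: [[0.032, 0.001, 0.999], [-0.999, -0.0, 0.032], [0.0, -1.0, 0.001]]
wrist_force: [0.4, 0.0, -1.1]
grip_width: 0.1
```

```bash
python3 -c "
from h import *
st(); plan([.5651,-.2942,.034],1.92,4,-1)"
```

```text
t 18.28 p [ 0.5647 -0.2964  0.0702] yaw 1.83 tilt [ 0.0008 -0.0002] R20,22 0.00019433081287037075 0.0008186008929220045 F [ 0.38  0.01 -1.05] M [-0.017 -0.014  0.02 ] w 0.1
[{"dp":[-0.5, 9.1, 0.1],"turn":-0.0,"fingers":-1},{"dp":[-0.6, 9.0, 0.1],"turn":-0.0,"fingers":-1},{"dp":[-0.5, 9.1, 0.1],"turn":-0.0,"fingers":-1},{"dp":[-0.6, 9.0, 0.1],"turn":-0.1,"fingers":-1}]
```

jog_arm(moves=[{"dp":[-0.5,8,0.1],"turn":0,"fingers":-1},{"dp":[-0.6,11,0.1],"turn":0,"fingers":-1},{"dp":[-0.5,9,0.1],"turn":0,"fingers":-1},{"dp":[-0.6,6,0.1],"turn":-0.1,"fingers":-1},{"dp":[0,3,0],"turn":0,"fingers":-1}])

```text
clock: 18.7
tool_pos: [0.5638, -0.2935, 0.0309]
tcp_rot: [[0.034, -0.002, 0.999], [-0.999, 0.001, 0.034], [-0.001, -1.0, -0.002]]
wrist_force: [-0.2, 0.2, -1.2]
grip_width: 0.102
```

jog_arm(moves=[{"dp":[0,0,0],"turn":0,"fingers":-1},{"dp":[0,0,0],"turn":0,"fingers":-1},{"dp":[0,0,0],"turn":0,"fingers":-1}])

```text
clock: 18.95
tool_pos: [0.5649, -0.2943, 0.0331]
tcp_rot: [[0.034, 0.0, 0.999], [-0.999, -0.0, 0.034], [0.0, -1.0, 0.0]]
wrist_force: [0.3, 0.3, -0.8]
grip_width: 0.098
```

```bash
python3 -c "
from h import *
st(); plan([.5651,-.2942,.0232],1.92,4,-1)"
```

```text
t 18.95 p [ 0.5649 -0.2943  0.0331] yaw 1.92 tilt [ 0.0005 -0.0002] R20,22 0.00023485127894765402 0.00047911265317466086 F [ 0.26  0.27 -0.84] M [ 0.028  0.013 -0.017] w 0.098
[{"dp":[-0.0, 2.5, 0.1],"turn":0.0,"fingers":-1},{"dp":[-0.0, 2.5, 0.0],"turn":0.0,"fingers":-1},{"dp":[-0.1, 2.4, 0.1],"turn":0.0,"fingers":-1},{"dp":[-0.0, 2.5, 0.0],"turn":0.0,"fingers":-1}]
```

jog_arm(moves=[{"dp":[0,2.5,0.1],"turn":0,"fingers":-1},{"dp":[0,2.5,0],"turn":0,"fingers":-1},{"dp":[0,2.5,0.1],"turn":0,"fingers":-1},{"dp":[0,2,0],"turn":0,"fingers":-1},{"dp":[0,0,0],"turn":0,"fingers":-1}])

```text
clock: 19.37
tool_pos: [0.5648, -0.2942, 0.0231]
tcp_rot: [[0.034, -0.0, 0.999], [-0.999, -0.0, 0.034], [0.0, -1.0, -0.0]]
wrist_force: [0.4, 0.1, -0.9]
grip_width: 0.104
```

jog_arm(moves=[{"dp":[0,0,0],"turn":0,"fingers":-1},{"dp":[0,0,0],"turn":0,"fingers":-1}])

```text
clock: 19.53
tool_pos: [0.5648, -0.2942, 0.0232]
tcp_rot: [[0.034, -0.0, 0.999], [-0.999, 0.0, 0.034], [-0.0, -1.0, -0.0]]
wrist_force: [0.5, -0.2, -1.5]
grip_width: 0.103
```

```bash
python3 -c "
from h import *
st()"
```

```text
t 19.53 p [ 0.5648 -0.2942  0.0232] yaw 1.93 tilt [-0.0001  0.    ] R20,22 -3.8914352904134166e-05 -0.00012778858561460736 F [ 0.53 -0.16 -1.45] M [-0.062 -0.02  -0.017] w 0.103
```

jog_arm(moves=[{"dp":[0,0.5,0.1],"turn":0,"fingers":-1},{"dp":[0,0,0],"turn":0,"fingers":-1},{"dp":[0,0,0],"turn":0,"fingers":-1}], squeeze=20)

```text
clock: 19.78
tool_pos: [0.5649, -0.2942, 0.023]
tcp_rot: [[0.034, 0.0, 0.999], [-0.999, -0.0, 0.034], [0.0, -1.0, 0.0]]
wrist_force: [-1.6, -0.2, 1.3]
grip_width: 0.099
```

jog_arm(moves=[{"dp":[0,0,0],"turn":0,"fingers":-0.6},{"dp":[0,0,0],"turn":0,"fingers":-0.4},{"dp":[0,0,0],"turn":0,"fingers":-0.06},{"dp":[0,0,0],"turn":0,"fingers":-0.06},{"dp":[0,0,0],"turn":0,"fingers":-0.06}])

```text
clock: 20.2
tool_pos: [0.5649, -0.2942, 0.0228]
tcp_rot: [[0.034, 0.0, 0.999], [-0.999, -0.0, 0.034], [0.0, -1.0, 0.0]]
wrist_force: [0.2, -0.3, -0.1]
grip_width: 0.466
```

```bash
python3 -c "
from h import *
st()"
```

```text
t 20.2 p [ 0.5649 -0.2942  0.0228] yaw 1.93 tilt [ 0.0001 -0.    ] R20,22 1.8160413520845315e-05 4.96209591342158e-05 F [ 0.19 -0.31 -0.1 ] M [ 0.041  0.    -0.022] w 0.466
```

Released without disturbance. I'll rise straight up, then back off the view.

jog_arm(moves=[{"dp":[0,-8,0],"turn":0,"fingers":-0.06},{"dp":[0,-15,0],"turn":0,"fingers":-0.06},{"dp":[0,-25,0],"turn":0,"fingers":-0.06},{"dp":[0,-30,0],"turn":0,"fingers":-0.06},{"dp":[0,-30,0],"turn":0,"fingers":-0.06}])

```text
clock: 20.62
tool_pos: [0.5646, -0.2939, 0.1321]
tcp_rot: [[0.034, -0.001, 0.999], [-0.999, 0.001, 0.034], [-0.001, -1.0, -0.001]]
wrist_force: [0.1, -0.4, -0.2]
grip_width: 0.471
```

jog_arm(moves=[{"dp":[10,-25,0],"turn":0,"fingers":-0.06},{"dp":[25,-15,-5],"turn":0,"fingers":-0.06},{"dp":[35,0,-10],"turn":0,"fingers":-0.06},{"dp":[35,0,-10],"turn":0,"fingers":-0.06},{"dp":[35,0,-10],"turn":0,"fingers":-0.06}])

```text
clock: 21.03
tool_pos: [0.5345, -0.4366, 0.1724]
tcp_rot: [[0.035, 0.001, 0.999], [-0.999, -0.001, 0.035], [0.001, -1.0, 0.001]]
wrist_force: [0.5, -0.1, -0.8]
grip_width: 0.47
```

jog_arm(moves=[{"dp":[30,0,-10],"turn":0,"fingers":-0.06},{"dp":[15,0,0],"turn":0,"fingers":-0.06},{"dp":[0,0,0],"turn":0,"fingers":-0.06},{"dp":[0,0,0],"turn":0,"fingers":-0.06},{"dp":[0,0,0],"turn":0,"fingers":-0.06}])

```text
clock: 21.45
tool_pos: [0.5269, -0.479, 0.1711]
tcp_rot: [[0.035, 0.001, 0.999], [-0.999, 0.001, 0.035], [-0.001, -1.0, 0.001]]
wrist_force: [0.5, 0.6, 0.1]
grip_width: 0.468
```

```bash
python3 -c "
from h import *
st()
from workcell import read_camera
for n in ('top','side'):
    d=read_camera(n); cv2.imwrite(f'pics/{n}10.png',d['image'][:,:,::-1])
    if n=='top': cv2.imwrite('pics/t10c.png',cv2.resize(d['image'][120:270,220:490,::-1],None,fx=2.9,fy=2.9,interpolation=cv2.INTER_CUBIC))
"
```

```text
t 21.45 p [ 0.5269 -0.479   0.1711] yaw 2.0 tilt [0.0007 0.0011] R20,22 -0.0010921023718155965 0.0007000863109727241 F [0.48 0.63 0.08] M [ 0.031  0.019 -0.037] w 0.468
```

View pics/t10c.png

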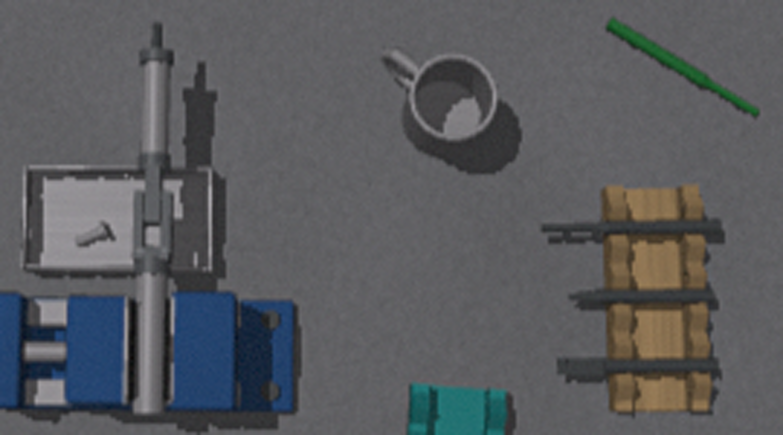

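View pics/side10.png

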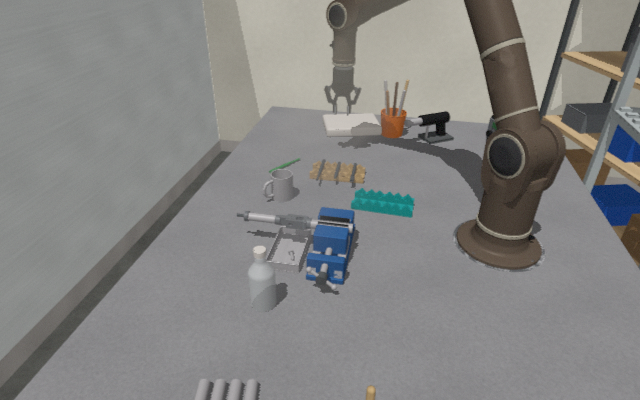

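The top view shows the pin lying in the tray at about (253,201), the elbow sprung back, and the drift punch in its notch at about (437,198). The other two tools, the mug and the bottle look unmoved, and the arm is clear. Handing in.

```bash
python3 -c "
from workcell import sign_off
print(sign_off())"
```

```text
the job is handed in; nothing more can be done
None
```

The pin is out and lying in the tray, the drift punch is back in its own notch, and the job is handed in at about 21.5 s of the 54 s allowed.

**What I did:** I gripped the drift punch by its body, put its nose into the bore and touched the pin roughly 5–6 mm in. I turned the punch with the elbow as it swung. The pin slid at about 7 N and then eased to nothing, falling once the elbow had swung back.

**Loads:** The highest push read at the end of a move was about 7.7 N, against the 20 N limit. I saw no force readings in between.

**Last checks:**
- **Cameras:** the final pictures show the pin in the tray, the punch seated in its notch, and the other tools, bottle, mug and green look-alike unmoved by eye. The gripper is open and clear.
- **Slide load:** it read about 6–8 N, a little under the stated 8–16 N.
- **Alignment during the push:** the punch ran about 2.6° ahead of the elbow at first slip. I corrected it on the next move and nothing jammed.
- **Withdrawal:** the nose rubbed sideways in the bore with about 3.4 N, and a 0.5 mm sideways shift brought it out free.

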